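# Stack the kit tray and lid and clamp them shut

### The job

Pack the kit for transport: set the blue tray on the grey bottom tray in the fixture so that its skirt drops fully home over the rim, cut corners matching, then set the yellow lid on the blue tray in the same way, and then push the red clamp handle down past its dead point so that the pad holds the stack by itself. Keep the tray and the lid level, and leave the other things on the table where they are.

Things in the scene. Friction and masses are not known exactly. Their poses are not given: they have to be found in the camera images.
- fixture: Aluminium board with a toggle clamp, fixed. Origin on the table under the stacking place; x runs along the stack towards the clamp. Board top z = 12 mm. Open clamp: all of it beyond x = 85 mm, raised arm up to z = 230 mm between x = 85 and 160. Seated, the blue tray's origin is at z = 38.5 and the lid's at 65 mm (lid top 91); resting on a rim instead, a part sits up to 10 mm too high.
- nest (a point): Nominal middle of the fixed grey bottom tray's underside, on the board at the fixture's x = y = 0. That tray has the blue tray's shape, stands between two low rails, cut corners towards the clamp. It is true in fixture y, but where it stands along x is NOT reported: up to 13 mm either way from here; find it by sight or touch. Skirts have 1.3 mm play a side; the round rim centres them from about 2 mm off.
- tray: Blue open tray with fittings inside, about 160 g, 120 (its x) x 62 mm (its y) outside; the two corners at its +x end are cut off at 45 degrees (16 mm), those at -x are square. Origin: centre of its underside, z up. Outer walls z = 0 to 26 mm (grip across the 62 mm); above, a rim set in 3.8 mm all round rises to z = 37, top rounded. Below, a skirt 10.5 mm deep, 2.5 mm thick, drops over the rim of the tray beneath; the wrong way round it cannot go down.
- lid: Yellow lid, about 120 g, 26 mm high, flat top with a black disc, 120 (its x) x 62 mm (its y) outside; the two corners at its +x end are cut off at 45 degrees (16 mm), those at -x are square. Origin: centre of its underside, z up. The same skirt, 10.5 mm deep and 2.5 mm thick, drops over the blue tray's rim. Grip it across the 62 mm.
- tray_nose (a point): Middle of the blue tray's cut-corner (+x) end, 60 mm from its centre, 18 mm above its underside.
- lid_nose (a point): Middle of the lid's cut-corner (+x) end, 60 mm from its centre, 18 mm above its underside.
- clamp_handle (a joint): Angle (rad) of the red handle. 0: open, it rises 0.95 rad above level towards fixture +x. Grows as it is pushed down, away from the stack, and the arm comes down with it; 1.1: end stop, 0.15 below level. On a seated stack the pad touches at about 0.87; dead point 1.0, beyond it the clamp stays shut. Stays where left when open; needs at most about 15 N. Close it only on a seated stack.
- handle_end (a point): Near the free end of the handle, on its centre line, 125 mm from the pivot. The grip is a red round bar 19 mm across, 52 to 125 mm from the pivot, with round ends.
- handle_pivot (a point): Pivot of the handle, its axis level along the fixture's y; at fixture x = 155, y = 0, z = 100 mm.
- clamp_pad: Black rubber pad, 26 mm across, on a sprung spindle at the end of the clamp arm; origin on the arm's centre line, 33 mm from the pad's face. Shut, it presses near the middle of the lid with about 10 N.
- screwdriver: Bystander: screwdriver lying flat; origin at the middle of its underside.
- strap_roll: Bystander: flat light-wood coloured strap roll, a disc, 120 mm across, 30 mm high; origin at the middle of its underside.
- gel_bottle: Bystander: clear bottle with white cap, 60 mm across, 150 mm tall; origin at the middle of its underside.
- rivet_jar: Bystander: low glass jar, 64 mm across, 70 mm tall; origin at the middle of its underside.
- headband: Bystander: black C-shaped headband, 166 mm across, 16 mm high; origin at the centre of its arc, on the table.
- stapler: Bystander: orange and black stapler, 140 x 34 mm, 44 mm high; origin at the middle of its underside.
There are look-alikes about, which are no part of the job. Several things have the shape of the lid; the one meant has the colours described above.

How it is judged (in metres and radians):
On the way, in this order (a step that is already met when the one before it is completed fails the run):
1. the blue tray is home on the grey bottom tray and released (x of tray in the frame of fixture between -0.017 and 0.017 m and y of tray in the frame of fixture between -0.005 and 0.005 m and z of tray in the frame of fixture between 0.0365 and 0.0405 m and angle between tray's own z axis and vertical below 0.04 rad and x of tray_nose in the frame of fixture above 0.04 m and linear speed of tray below 0.02 m/s and contact force between tray and the fingers below 0.2 N), for 0.2 s.
2. the lid is home on the blue tray and released (x of tray in the frame of fixture between -0.017 and 0.017 m and y of tray in the frame of fixture between -0.005 and 0.005 m and z of tray in the frame of fixture between 0.0365 and 0.0405 m and angle between tray's own z axis and vertical below 0.04 rad and x of tray_nose in the frame of fixture above 0.04 m and x of lid in the frame of tray between -0.004 and 0.004 m and y of lid in the frame of tray between -0.004 and 0.004 m and z of lid in the frame of tray between 0.0245 and 0.0285 m and angle between lid's own z axis and vertical below 0.05 rad and x of lid_nose in the frame of tray above 0.05 m and linear speed of lid below 0.02 m/s and contact force between lid and the fingers below 0.2 N), for 0.2 s.
3. the clamp is past its dead point and its pad presses on the lid (value of joint clamp_handle above 1.04 rad and contact force between clamp_pad and lid above 5 N), for 0.2 s.
At the end, for the whole second after the job is handed in: Tray seated on the bottom tray (height 38.5 mm +-2, within 17 mm of the fixture origin in x, 5 in y) and lid on the tray (+26.5 mm +-2, within 4 mm in x, y), level, cut corners towards the clamp, released and still; handle beyond 1.04 rad, pad pressing the lid with over 5 N (all of step 2 and all of step 3 and linear speed of tray below 0.02 m/s and contact force between tray and the fingers below 0.2 N); the robot touches nothing.
It fails at once if the tray or the lid is tipped by more than 0.4 rad (angle between any of tray, lid's own z axis and vertical above 0.4 rad).
It fails at once if a bystander is moved by more than 30 mm (distance of any of screwdriver, strap_roll, gel_bottle, rivet_jar, headband, stapler from where it was at the start of the episode above 0.03 m).
It also fails if it takes over 67 s, if anything falls off the work surface, if the arm or the gripper's body presses on something with over 40 N, if the wrist force passes 120 N, or if a joint passes its speed limit or range.

### The arm

A 6-joint arm with a two-finger parallel gripper is mounted at the origin on the work surface. World frame = base frame: x ahead of the robot, y to its left, z up, the work surface at z = 0. Lengths are in mm, angles in rad, forces in N, time in s.
With the tool pointing down it reaches from about 350 to 975 mm from the base axis. Payload 4.9 kg.
Tool frame: the origin (TCP) lies between the finger pads; the fingertips stand 25 mm ahead of it and the grasp point (between the pads) lies 6 mm ahead of it; z points along the fingers, y is the direction in which the jaws open and shut (so a half turn about z gives the same grasp; the last joint's range is limited). The gripper opens to 85 mm and grips with 20 to 120 N. Pads are 22 mm wide; open, the fingers measure 114 mm over their backs; the gripper's body (76 mm by 85 mm) begins 54 mm behind the grasp point. The pads swing forward as they close: fully open they stand 13 mm farther back than shut.
Start: joints at [1.198, 0.053, 1.613, -0, 1.476, -0.119], TCP at [156.918, 604.962, 256.304] pointing down, gripper open.
Joint ranges: [-3.01, 3.01], [-1.01, 2.22], [0.06, 2.58], [-1.02, 4.17], [0.09, 2.62], [-3.14, 3.14]. Speed limits (rad/s): [2.57, 2.57, 3.14, 3.14, 3.14, 3.14].

### API

Orientations are given as a 3x3 rotation matrix whose columns are the frame's x, y, z axes.
In Python, from bench import manip gives the robot as it stands.
- The arm moves only by the tool send_rows, never from a script. Its argument "series" is a list that holds one entry, the list of rows, each a list of 6 numbers: the shift along the world's x, y, z in m, then the turn, a rotation vector about the world's x, y, z in rad. In form: [[[dx, dy, dz, rx, ry, rz], ...]]. A call has 1 to 20 rows; each row is the pose to reach, as a shift and turn from the pose commanded when the call began; what a row does not reach only later rows make up. A row lasts 1/10 s, in which the tool goes at most 50 mm and 8.59 degrees, less where a joint would pass 70% of its speed; a pose out of reach is approached as far as the arm can. A call with a gripper value outside its range is refused whole. "claw" is the gripper command: -1 is shut, 1 is fully open, values between are in proportion, set as the call begins (left out, the last holds). The fingers move at their own pace and stop on an object; the grip force is fixed at half the most. Time passes only in rows, so rows that repeat a pose let the fingers close. It gives the time, the measured TCP pose, the force and the opening at its end, in the units of the state.
- manip.read_state(): the state, without advancing time (a new reading comes with each control period).
- manip.grab_frame(name): name is "side" or "top" or "wrist"; returns a dict with "pixels" (400x640x3 uint8, red, green, blue), "K" (3x3 intrinsics, pixels), "xyz" and "attitude" of the camera in the world. Camera axes: x right, y down, z forward; pixel columns grow to the right and rows downward; lengths in mm; the calibration is good to about 2 mm. A picture is of the moment at which its call begins. There is no depth.
- manip.finish_job(): hands the job in, once; it reports no verdict.
The state is a dict: "time_s": time; "joint_positions": joint angles; "qd": joint speeds; "tau": joint torques, N m; "tcp_pos": TCP position; "ee_rot": TCP orientation; "ft_force": force on the tool from outside, world axes, zero at the start; "wrist_torque": the same for the moment, N m; "width": finger opening in mm.
Only numpy, scipy, OpenCV 4.12 (cv2) and the standard library are available. Lean on these libraries where they do the work, as an engineer would, in place of code of your own. Each camera call takes 0.05 s, during which the arm holds its last target.

## Working session

There is one attempt and no reset: what is moved stays moved. The work goes in short steps, Python scripts to look and compute and a tool call to move; the robot and the scene stay as the last step left them, time stands still between calls to the robot, and variables do not carry over. Pictures are saved under pics/ and viewed, and the job is handed in when it is done.

Besides the shell and the picture viewer there is one more tool, called after ">>>" as a command line: name --argument value ..., lists and objects as JSON in quotes. send_rows: Moves the arm, as the interface text tells. Its arguments: {"type":"object","properties":{"series":{"type":"array"},"claw":{"type":"number"}},"required":["series"]}

```bash
ls; mkdir -p pics; cat > h.py <<'E'
from bench import manip
import numpy as np, cv2
def snap(name, fn):
    f=manip.grab_frame(name); cv2.imwrite('pics/'+fn+'.png', f['pixels'][:,:,::-1]); np.savez('pics/'+fn+'.npz',**{k:np.array(v) for k,v in f.items()}); return f
def load(fn):
    return dict(np.load('pics/'+fn+'.npz'))
def ray(f,u,v,z):
    K=np.array(f['K']);R=np.array(f['attitude']);o=np.array(f['xyz'])
    d=R@np.linalg.inv(K)@np.array([u,v,1.0]); return o+d*(z-o[2])/d[2]
def proj(f,p):
    K=np.array(f['K']);R=np.array(f['attitude']);o=np.array(f['xyz'])
    c=R.T@(np.array(p,float)-o); q=K@c; return q[:2]/q[2]
E
python3 - <<'E'
from h import *
for n in ['side','top','wrist']:
    f=snap(n,n+'0'); print(n,f['K'],f['xyz'],np.round(f['attitude'],3))
s=manip.read_state(); print(s)
E
```

```text
pics
side [[452.02735064   0.         322.25109438]
 [  0.         452.02735064 194.9637199 ]
 [  0.           0.           1.        ]] [  54.27102917 -652.3100779  1023.14692321] [[ 0.802 -0.434  0.41 ]
 [-0.597 -0.576  0.558]
 [-0.006 -0.692 -0.721]]
top [[391.78695074   0.         315.93178798]
 [  0.         391.78695074 205.48185971]
 [  0.           0.           1.        ]] [ 346.62131427   32.84449861 1439.74715942] [[ 0.02  -0.987  0.157]
 [-1.    -0.02   0.003]
 [-0.    -0.157 -0.988]]
wrist [[280.07185571   0.         316.31141149]
 [  0.         280.07185571 198.26826433]
 [  0.           0.           1.        ]] [ 92.53007907 620.82817885 373.05988565] [[ 0.251  0.935  0.251]
 [ 0.968 -0.241 -0.068]
 [-0.003  0.26  -0.966]]
{'time_s': 0.15, 'joint_positions': array([ 1.19799759e+00,  5.32393636e-02,  1.61400435e+00, -2.29262325e-05,
        1.47602525e+00, -1.18977328e-01]), 'qd': array([-1.07229479e-03, -2.11067181e-03, -5.66262428e-03,  7.08738351e-04,
        1.62703395e-05,  1.09010239e-03]), 'tau': array([ 6.48204878e-04, -3.94245386e+01, -3.70719695e+01, -1.02768954e-04,
        4.56979527e-03,  2.34599429e-05]), 'tcp_pos': array([156.76198936, 604.54238764, 255.3088536 ]), 'ee_rot': array([[-9.67960415e-01,  2.51102145e-01, -5.89295236e-04],
       [ 2.51102775e-01,  9.67959159e-01, -1.56947888e-03],
       [ 1.76314207e-04, -1.66716710e-03, -9.99998595e-01]]), 'ft_force': array([-0.13373197,  0.22963793, -0.01076391]), 'wrist_torque': array([-0.05654226, -0.08592433,  0.0157989 ]), 'width': 85.16084104433834}
```

View pics/top0.png

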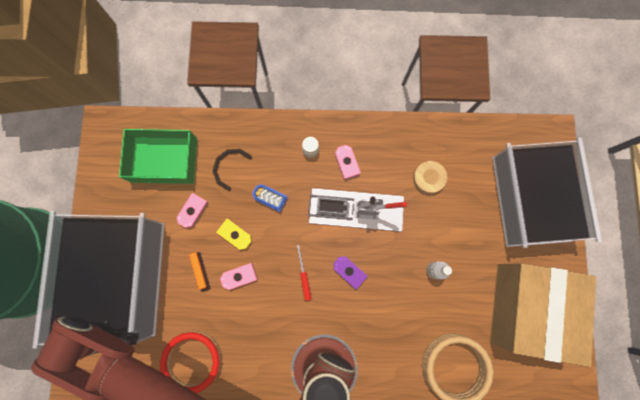

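View pics/side0.png

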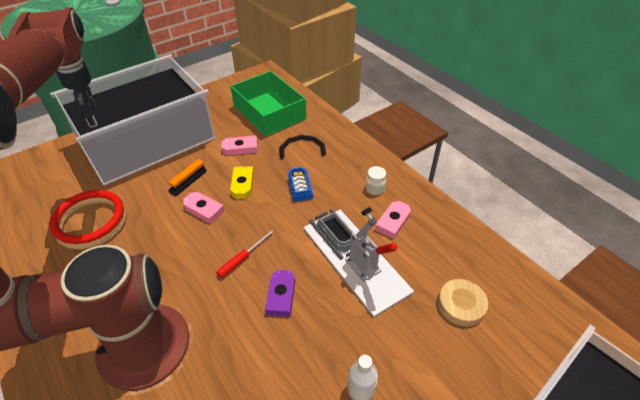

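View pics/wrist0.png

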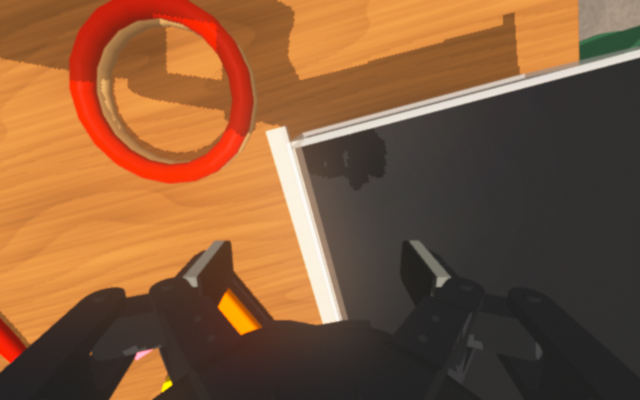

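View zooms.

Top view: fixture around (357,210) with its clamp to the right, blue tray at (269,198), yellow lid at (234,235). I'll zoom in next.

```bash
python3 - <<'E'
from h import *
t=cv2.imread('pics/top0.png'); 
a=cv2.resize(t[180:260,205:305],None,fx=8,fy=8*0.9,interpolation=cv2.INTER_CUBIC)[:, :800]
cv2.imwrite('pics/za.png',a[:600])
b=cv2.resize(t[180:240,300:415],None,fx=6.9,fy=6.9,interpolation=cv2.INTER_CUBIC)
cv2.imwrite('pics/zb.png',b)
s=cv2.imread('pics/side0.png')
c=cv2.resize(s[195:315,295:415],None,fx=5,fy=5,interpolation=cv2.INTER_CUBIC)
cv2.imwrite('pics/zc.png',c)
d=cv2.resize(s[140:210,220:325],None,fx=7.5,fy=7.5,interpolation=cv2.INTER_CUBIC)
cv2.imwrite('pics/zd.png',d)
f=load('top0')
for n,u,v,z in [('fix',333,207,38),('tray',269,198,30),('lid',234,235,26),('handleend',404,205,190)]: print(n,ray(f,u,v,z).round())
E
```

```text
fix [565. -24.  38.]
tray [594. 210.  30.]
lid [457. 331.  26.]
handleend [ 552. -247.  190.]
```

View pics/za.png

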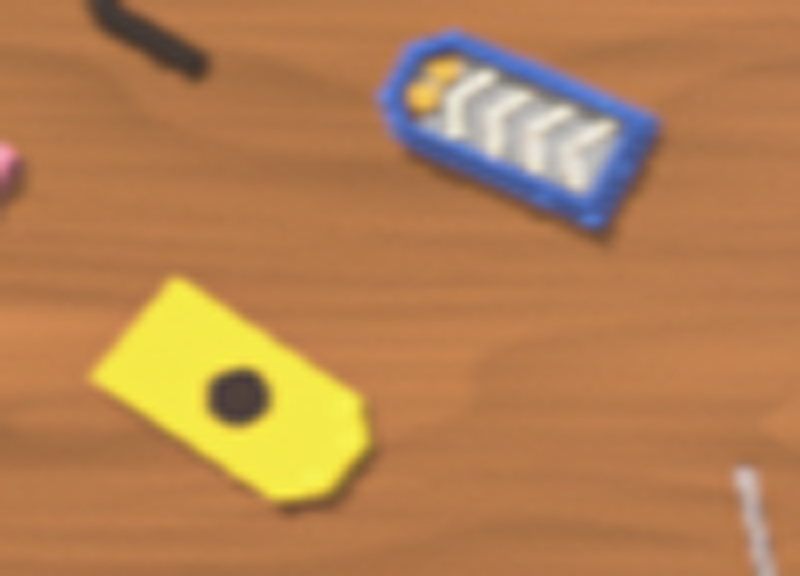

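View pics/zb.png

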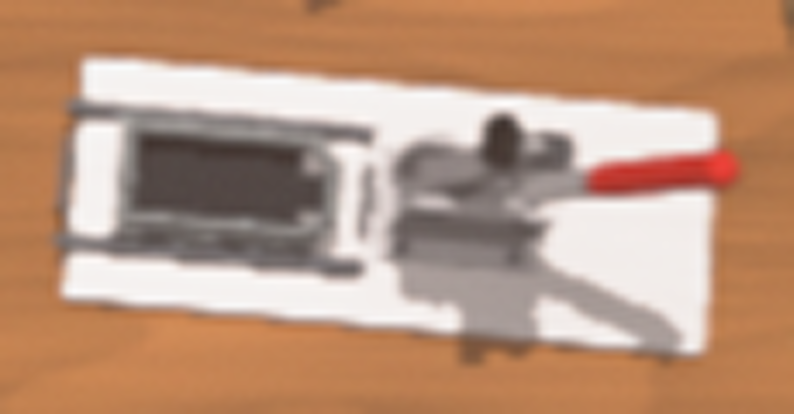

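View pics/zc.png

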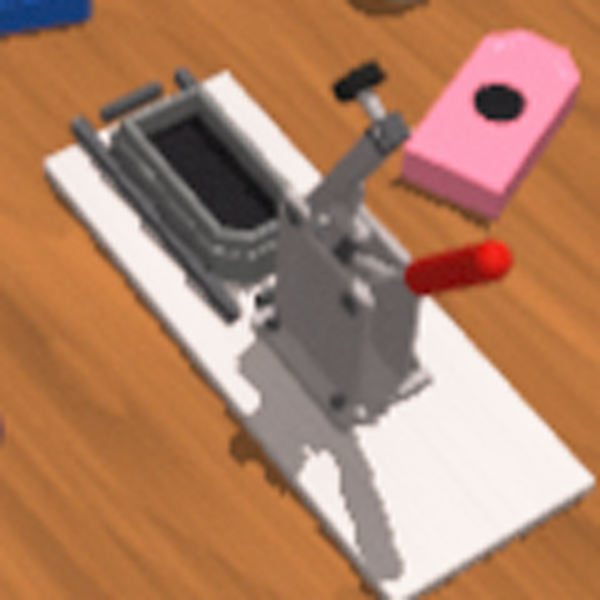

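View pics/zd.png

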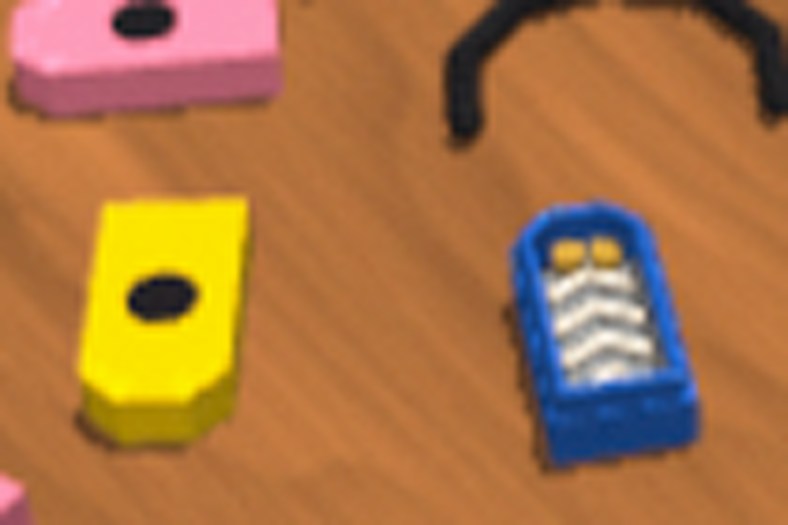

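```bash
cat >> h.py <<'E'
def mask(px,col):
    h=cv2.cvtColor(px,cv2.COLOR_RGB2HSV)
    lo,hi=dict(yellow=((24,150,120),(34,255,255)),blue=((105,130,40),(122,255,255)))[col]
    m=cv2.inRange(h,np.array(lo),np.array(hi))
    n,l,st,_=cv2.connectedComponentsWithStats(m); i=1+np.argmax(st[1:,4]); return (l==i).astype(np.uint8)*255
E
python3 - <<'E'
from h import *
f=load('top0')
for col,z in [('yellow',26),('blue',26)]:
    m=mask(f['pixels'],col); c=max(cv2.findContours(m,0,1)[0],key=cv2.contourArea)[:,0]
    p=np.array([ray(f,u,v,z)[:2] for u,v in c],np.float32)
    print(col,cv2.minAreaRect(p), cv2.boundingRect(c))
hsv=cv2.cvtColor(f['pixels'],cv2.COLOR_RGB2HSV)
m=cv2.inRange(hsv,np.array((0,0,200)),np.array((180,40,255))); m[:180]=0;m[240:]=0;m[:,:300]=0;m[:,415:]=0
p=np.array([ray(f,u,v,12)[:2] for v,u in np.argwhere(m)],np.float32); print(cv2.minAreaRect(p))
E
```

```text
yellow ((457.8094482421875, 329.08013916015625), (121.43408203125, 62.032169342041016), 55.05479431152344) (217, 219, 34, 30)
blue ((600.8672485351562, 212.34127807617188), (115.28823852539062, 57.61256790161133), 64.36697387695312) (253, 185, 33, 26)
((562.3056640625, -111.18470764160156), (340.6285400390625, 128.83692932128906), 85.95929718017578)
```

>>> send_rows --series '[[[0.409,-0.629,0.02,0,0,-1.3875],[0.409,-0.629,0.02,0,0,-1.3875],[0.409,-0.629,0.02,0,0,-1.3875],[0.409,-0.629,0.02,0,0,-1.3875],[0.409,-0.629,0.02,0,0,-1.3875],[0.409,-0.629,0.02,0,0,-1.3875],[0.409,-0.629,0.02,0,0,-1.3875],[0.409,-0.629,0.02,0,0,-1.3875],[0.409,-0.629,0.02,0,0,-1.3875],[0.409,-0.629,0.02,0,0,-1.3875],[0.409,-0.629,0.02,0,0,-1.3875],[0.409,-0.629,0.02,0,0,-1.3875],[0.409,-0.629,0.02,0,0,-1.3875],[0.409,-0.629,0.02,0,0,-1.3875],[0.409,-0.629,0.02,0,0,-1.3875],[0.409,-0.629,0.02,0,0,-1.3875],[0.409,-0.629,0.02,0,0,-1.3875]]]' --claw 1

```text
time_s: 1.85
tcp_pos: [566.0, -24.9, 275.5]
ee_rot: [[0.073, 0.997, -0.002], [0.997, -0.073, 0.001], [0.001, -0.002, -1.0]]
ft_force: [-0.9, 0.3, -0.5]
width: 85.6
```

```bash
python3 - <<'E'
from h import *
f=snap('wrist','w1'); f=snap('wrist','w1b'); s=manip.read_state(); print(s['tcp_pos'],s['joint_positions'],f['xyz'],np.round(f['attitude'],4))
E
```

```text
[565.40721028 -23.3314869  275.90012521] [-1.72890022e-01 -9.83535920e-02  1.72888370e+00  3.28065755e-04
  1.51199394e+00 -1.03026743e-01] [569.58299893  41.03798679 393.60891815] [[ 0.9975 -0.0679 -0.0195]
 [-0.0706 -0.9631 -0.2596]
 [-0.0012  0.2603 -0.9655]]
```

View pics/w1b.png

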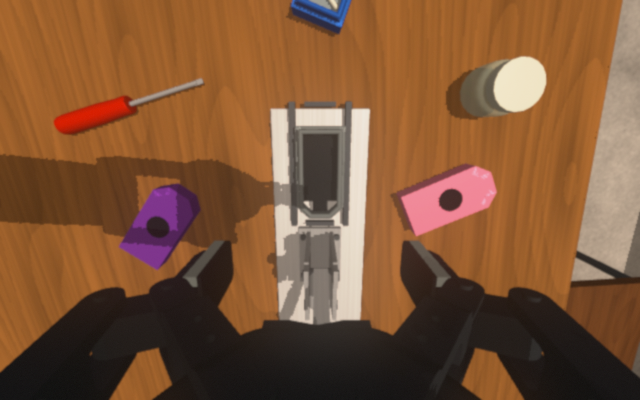

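```bash
python3 - <<'E'
from h import *
t=cv2.imread('pics/w1b.png')
b=cv2.resize(t[95:235,262:378],None,fx=4.28,fy=4.28,interpolation=cv2.INTER_CUBIC)
cv2.imwrite('pics/zw1.png',b)
E
```

```text
(no output)
```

View pics/zw1.png

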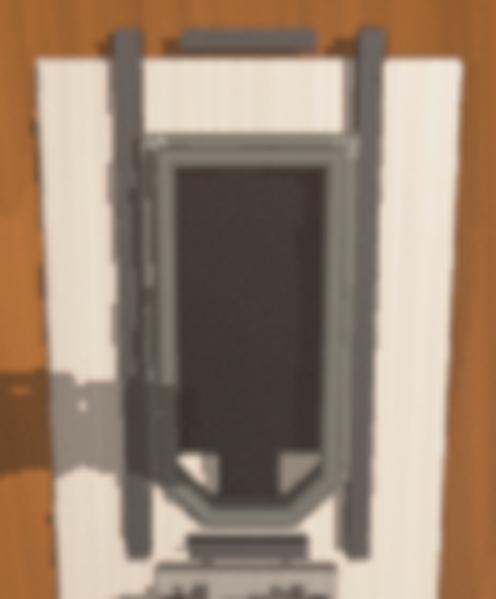

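```bash
cat >> h.py <<'E'
from scipy.optimize import minimize
def outline(a,b,c):
    return np.array([[-a,-b],[-a,b],[a-c,b],[a,b-c],[a,-(b-c)],[a-c,-b],[-a,-b]],float)
OUT=outline(60,31,16); RIM=outline(56.2,27.2,13.77)
def world(poly,z,x,y,yaw):
    c,s=np.cos(yaw),np.sin(yaw); return np.c_[x+c*poly[:,0]-s*poly[:,1], y+s*poly[:,0]+c*poly[:,1], np.full(len(poly),z)]
def dens(poly,n=60):
    return np.concatenate([p+(q-p)*np.linspace(0.05,.95,n)[:,None] for p,q in zip(poly[:-1],poly[1:])])
def gradmag(px,sig=1.0):
    g=np.zeros(px.shape[:2],np.float32)
    b=cv2.GaussianBlur(px,(0,0),sig).astype(np.float32)
    for k in range(3):
        g=np.maximum(g,np.hypot(cv2.Sobel(b[:,:,k],-1,1,0),cv2.Sobel(b[:,:,k],-1,0,1)))
    return np.minimum(g,200)
def fit(f,x0,sets,sig=(3,1.5,0.8)):
    best=np.array(x0,float)
    for s in sig:
        g=gradmag(f['pixels'],s)
        def cost(p):
            t=0
            for poly,z,w in sets:
                q=np.array([proj(f,r) for r in world(dens(poly,25),z,*[p[0],p[1],p[2]/50])]).astype(np.float32)
                t-=w*cv2.remap(g,q[None,:,0],q[None,:,1],cv2.INTER_LINEAR).mean()
            return t
        p=best.copy();p[2]*=50
        r=minimize(cost,p,method='Nelder-Mead',options=dict(initial_simplex=p+np.vstack([np.zeros(3),np.eye(3)*4*s/1.5]),xatol=.02,fatol=.01))
        best=r.x.copy();best[2]/=50
    return best,-r.fun
def overlay(f,fn,p,sets,box,k):
    im=f['pixels'][:,:,::-1].copy(); x0,y0,x1,y1=box
    im=cv2.resize(im[y0:y1,x0:x1],None,fx=k,fy=k,interpolation=cv2.INTER_CUBIC)
    for i,(poly,z,w) in enumerate(sets):
        q=np.array([proj(f,r) for r in world(poly,z,*p)]); q=((q+.5-[x0,y0])*k).astype(np.int32)
        cv2.polylines(im,[q],False,[(0,255,0),(0,0,255),(255,255,0)][i%3],1)
    cv2.imwrite('pics/'+fn+'.png',im)
E
python3 - <<'E'
from h import *
f=load('w1b')
sets=[(OUT,38,1),(RIM,48,.7)]
for st in [(565,-24,-1.641),(568,-20,-1.63),(563,-30,-1.65)]:
    p,v=fit(f,st,sets); print(p,np.degrees(p[2]),v)
overlay(f,'ov1',p,sets,(262,95,378,235),4.28)
# board edges
hsv=cv2.cvtColor(f['pixels'],cv2.COLOR_RGB2HSV); 
L=[];R=[]
for v in list(range(120,160))+list(range(240,310)):
    row=f['pixels'][v].astype(int); d=row[:,2]  # blue channel: white board vs wood
    g=np.diff(cv2.GaussianBlur(d.astype(np.float32)[None],(0,0),1)[0])
    l=255+np.argmax(g[255:295]); r=350+np.argmin(g[350:385]); L.append(ray(f,l+.5,v,12)[:2]);R.append(ray(f,r+.5,v,12)[:2])
for A in (L,R):
    vx,vy,x,y=cv2.fitLine(np.array(A,np.float32),cv2.DIST_HUBER,0,.01,.01).ravel(); t=(-24-y)/vy; print(np.degrees(np.arctan2(vy,vx)),x+vx*t)
E
```

```text
[560.5272957  -16.25771579  -1.62350958] -93.02024689826604 194.2283935546875
[577.97343308 -18.05016769  -1.6308329 ] -93.43984212851713 210.4231719970703
[560.52776914 -16.30949087  -1.62114476] -92.88475290157993 194.24612426757812
86.04052 504.2636
86.07238 633.84534
```

View pics/ov1.png

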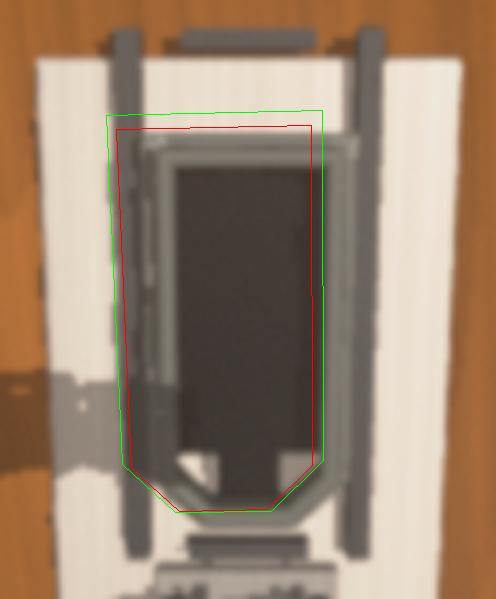

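```bash
python3 - <<'E'
from h import *
f=load('w1b')
sets=[(OUT,38,1),(RIM,48,.7)]
yaw=np.radians(-93.95)
overlay(f,'ov1',(568.5,-23,yaw),sets,(262,95,378,235),4.28)
g=cv2.cvtColor(f['pixels'],cv2.COLOR_RGB2GRAY)
print('col320-ish v115-150',[int(g[v,310:332].mean()) for v in range(118,145)])
print('nose v205-226',[int(g[v,312:328].mean()) for v in range(205,226)])
print('row160 u285-312',[int(g[160:166,u].mean()) for u in range(285,312)])
print('row160 u335-355',[int(g[160:166,u].mean()) for u in range(330,356)])
E
```

```text
col320-ish v115-150 [223, 223, 223, 223, 223, 223, 220, 198, 147, 127, 121, 110, 117, 124, 117, 98, 72, 61, 61, 62, 62, 62, 62, 62, 62, 62, 62]
nose v205-226 [68, 67, 67, 67, 65, 62, 66, 71, 85, 107, 120, 122, 124, 141, 144, 97, 76, 89, 93, 98, 115]
row160 u285-312 [219, 217, 213, 192, 143, 104, 95, 95, 89, 77, 79, 91, 91, 90, 106, 119, 121, 104, 75, 60, 58, 59, 58, 59, 58, 59, 58]
row160 u335-355 [60, 59, 55, 54, 54, 54, 58, 75, 100, 117, 124, 118, 115, 121, 114, 102, 99, 100, 103, 125, 175, 217, 224, 227, 227, 225]
```

View pics/ov1.png

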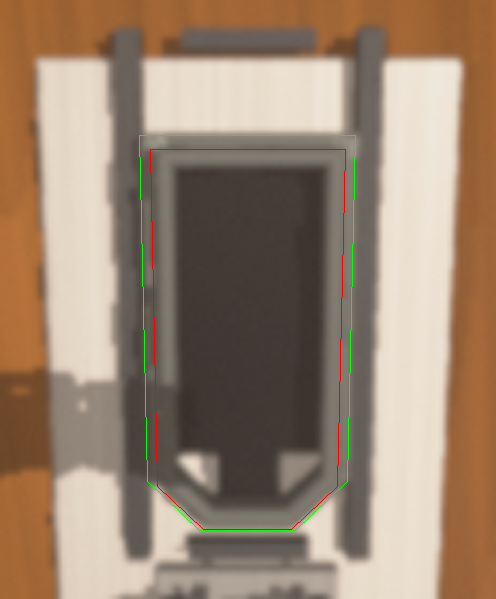

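Overlay matches the grey tray at about (569.1, -22.8), fixture yaw -93.95°; nose and back edges agree within about 1 mm. On to the blue tray, using the same relative view.

>>> send_rows --series '[[[0.034,0.236,-0.012,0,0,2.765],[0.034,0.236,-0.012,0,0,2.765],[0.034,0.236,-0.012,0,0,2.765],[0.034,0.236,-0.012,0,0,2.765],[0.034,0.236,-0.012,0,0,2.765],[0.034,0.236,-0.012,0,0,2.765],[0.034,0.236,-0.012,0,0,2.765],[0.034,0.236,-0.012,0,0,2.765],[0.034,0.236,-0.012,0,0,2.765],[0.034,0.236,-0.012,0,0,2.765],[0.034,0.236,-0.012,0,0,2.765],[0.034,0.236,-0.012,0,0,2.765],[0.034,0.236,-0.012,0,0,2.765],[0.034,0.236,-0.012,0,0,2.765],[0.034,0.236,-0.012,0,0,2.765],[0.034,0.236,-0.012,0,0,2.765],[0.034,0.236,-0.012,0,0,2.765],[0.034,0.236,-0.012,0,0,2.765],[0.034,0.236,-0.012,0,0,2.765],[0.034,0.236,-0.012,0,0,2.765]]]'

```text
time_s: 3.95
tcp_pos: [598.7, 213.4, 264.5]
ee_rot: [[-0.43, -0.903, 0.0], [-0.903, 0.43, 0.0], [-0.0, 0.0, -1.0]]
ft_force: [-0.0, -0.3, -0.2]
width: 85.4
```

```bash
python3 - <<'E'
from h import *
f=snap('wrist','w2'); f=snap('wrist','w2b'); s=manip.read_state(); print(s['time_s'],s['tcp_pos'],s['joint_positions'],s['ee_rot'].round(4))
sets=[(OUT,26,1),(RIM,36,.3)]
for st in [(600,212,1.12),(603,209,1.14),(597,215,1.1)]:
    p,v=fit(f,st,sets); print(p,np.degrees(p[2]),v)
u,v=proj(f,(p[0],p[1],26)); print(u,v)
u,v=int(u),int(v)
overlay(f,'ov2',p,sets,(u-70,v-70,u+70,v+70),4.28)
E
```

```text
4.05 [599.09329376 212.94717736 264.47958446] [ 2.24523814e-01  7.31244808e-02  1.57791675e+00  7.42389978e-05
  1.49036083e+00 -2.47021413e+00] [[-4.321e-01 -9.018e-01  2.000e-04]
 [-9.018e-01  4.321e-01  1.000e-04]
 [-2.000e-04 -1.000e-04 -1.000e+00]]
[602.04707921 213.70997677   1.14462505] 65.58218449576094 234.32252502441406
[602.05437898 213.71474389   1.14465226] 65.58374377355752 234.33277893066406
[601.99066142 213.69549145   1.14314128] 65.4971706828825 234.14993286132812
314.02505081327763 177.7826895231525
```

View pics/ov2.png

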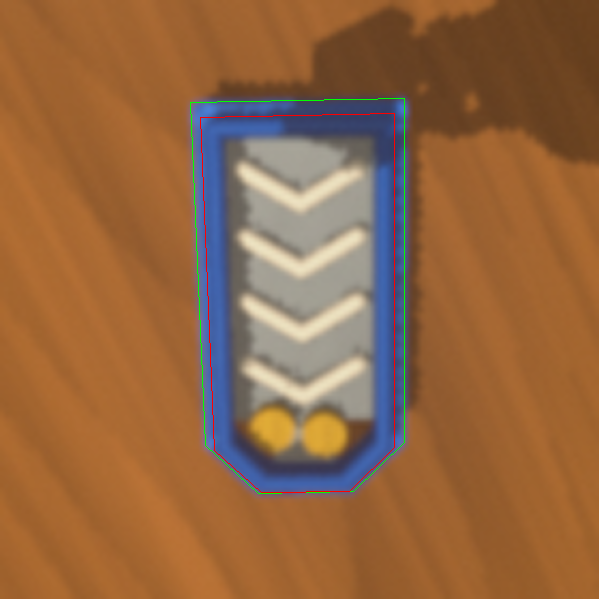

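View pics/w2b.png

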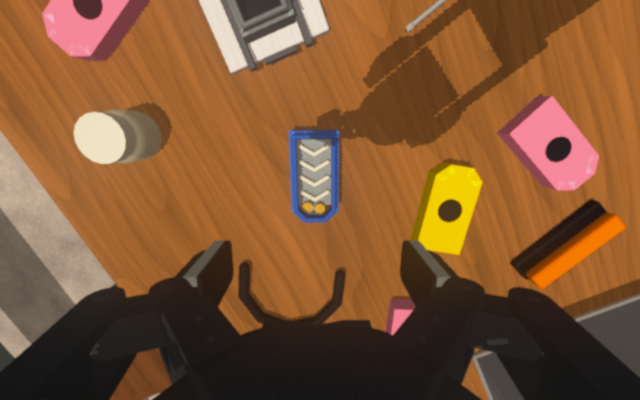

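```bash
python3 - <<'E'
from h import *
for n,c in [('wrist0',(156.9,605.0,256.3)),('w1',(565.9,-24.0,276.3)),('w1b',(565.9,-24.0,276.3)),('w2',(599.9,212,264.3)),('w2b',(599.9,212,264.3))]:
    f=load(n);A=f['attitude']; t=np.radians(15.1)
    ax=-(A[:,1]); ax=ax-ax[2]*np.array([0,0,1]);ax/=np.linalg.norm(ax); ay=np.cross([0,0,-1],ax)
    d=f['xyz']-np.array(c); print(n,f['xyz'].round(2),'along',(d@ax).round(2),'lat',(d@ay).round(2),d[2].round(2),'yaw',np.degrees(np.arctan2(ax[1],ax[0])).round(2))
p,v=fit(load('w2'),(600,212,1.12),[(OUT,26,1),(RIM,36,.3)]); print(p,np.degrees(p[2]))
for i in range(3): print(manip.read_state()['tcp_pos'])
E
```

```text
wrist0 [ 92.53 620.83 373.06] along 66.28 lat -0.76 116.76 yaw 165.53
w1 [570.09  40.03 393.45] along 64.16 lat -0.42 117.15 yaw 85.88
w1b [569.58  41.04 393.61] along 65.14 lat -0.9 117.31 yaw 85.97
w2 [569.66 153.81 382.39] along 65.54 lat 2.28 118.09 yaw -115.47
w2b [569.74 153.67 382.38] along 65.63 lat 2.05 118.08 yaw -115.55
[601.82649189 213.84876653   1.144472  ] 65.57341565166112
[599.09329376 212.94717736 264.47958446]
[599.09329376 212.94717736 264.47958446]
[599.09329376 212.94717736 264.47958446]
```

>>> send_rows --series '[[[0.0021,0.0017,-0.05,0,0,0.019],[0.0021,0.0017,-0.1,0,0,0.019],[0.0021,0.0017,-0.15,0,0,0.019],[0.0021,0.0017,-0.19,0,0,0.019],[0.0021,0.0017,-0.22,0,0,0.019],[0.0021,0.0017,-0.236,0,0,0.019],[0.0021,0.0017,-0.242,0,0,0.019],[0.0021,0.0017,-0.242,0,0,0.019],[0.0021,0.0017,-0.242,0,0,0.019]]]'

```text
time_s: 4.95
tcp_pos: [603.6, 214.1, 24.6]
ee_rot: [[-0.415, -0.91, 0.004], [-0.91, 0.415, 0.001], [-0.002, -0.003, -1.0]]
ft_force: [-0.2, -0.1, 0.1]
width: 85.5
```

```bash
python3 - <<'E'
from h import *
f=snap('wrist','w3'); s=manip.read_state(); print(s['tcp_pos'],s['ft_force'])
E
```

```text
[603.7226886  214.11164337  24.78449483] [-0.15466244  1.25680986  0.19784092]
```

View pics/w3.png

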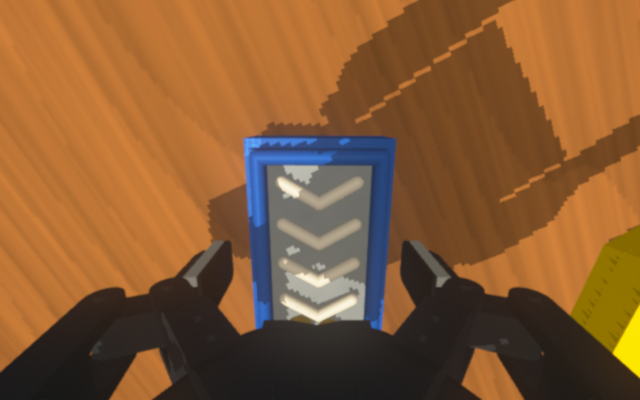

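Tray sits symmetrically between the pads (u 245 to 394, pads at 232 and 402). Closing.

>>> send_rows --series '[[[0,0,0,0,0,0],[0,0,0,0,0,0],[0,0,0,0,0,0],[0,0,0,0,0,0],[0,0,0,0,0,0],[0,0,0,0,0,0]]]' --claw -1

```text
time_s: 5.6
tcp_pos: [603.3, 213.9, 24.2]
ee_rot: [[-0.415, -0.91, 0.003], [-0.91, 0.415, 0.001], [-0.002, -0.002, -1.0]]
ft_force: [-0.2, 0.0, 6.2]
width: 61.0
```

```bash
python3 - <<'E'
from h import *
f=snap('wrist','w4'); s=manip.read_state(); print(s['time_s'],s['tcp_pos'],s['ft_force'],s['width'])
E
```

```text
5.65 [603.32276982 213.94876688  24.16178885] [0.65917862 0.24545705 6.60934132] 60.825414702261554
```

View pics/w4.png

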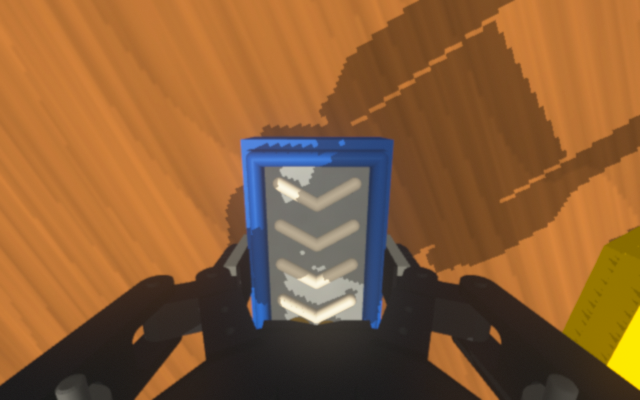

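```bash
python3 - <<'E'
from h import *
f=load('w4'); p=f['pixels'].astype(int)
print([tuple(p[v,316]) for v in range(128,166,1)])
for (u,v,z) in [(317,139,26),(242,140,26),(392,140,26)]:
    print(ray(f,u,v,z).round(1))
tc=np.array([603.32,213.95]); ax=-f['attitude'][:2,1];ax/=np.linalg.norm(ax)
print('yaw',np.degrees(np.arctan2(ax[1],ax[0])))
for v in range(134,146,2): print(v,((ray(f,317,v,26)[:2]-tc)@ax).round(2),((ray(f,317,v,26)[:2]-tc)@np.array([ax[1],-ax[0]])).round(2))
print(f['xyz'])
b=cv2.resize(f['pixels'][100:200,220:420,::-1],None,fx=4,fy=4,interpolation=cv2.INTER_CUBIC); cv2.imwrite('pics/zw4.png',b)
E
```

```text
[(np.int64(113), np.int64(73), np.int64(47)), (np.int64(114), np.int64(74), np.int64(48)), (np.int64(114), np.int64(74), np.int64(47)), (np.int64(115), np.int64(75), np.int64(48)), (np.int64(116), np.int64(75), np.int64(49)), (np.int64(116), np.int64(75), np.int64(47)), (np.int64(116), np.int64(75), np.int64(50)), (np.int64(114), np.int64(75), np.int64(53)), (np.int64(100), np.int64(70), np.int64(69)), (np.int64(67), np.int64(62), np.int64(89)), (np.int64(51), np.int64(61), np.int64(99)), (np.int64(52), np.int64(73), np.int64(122)), (np.int64(58), np.int64(95), np.int64(161)), (np.int64(64), np.int64(112), np.int64(190)), (np.int64(65), np.int64(118), np.int64(202)), (np.int64(67), np.int64(123), np.int64(211)), (np.int64(68), np.int64(124), np.int64(213)), (np.int64(65), np.int64(120), np.int64(205)), (np.int64(61), np.int64(105), np.int64(179)), (np.int64(55), np.int64(86), np.int64(144)), (np.int64(53), np.int64(75), np.int64(125)), (np.int64(49), np.int64(68), np.int64(111)), (np.int64(50), np.int64(65), np.int64(103)), (np.int64(50), np.int64(69), np.int64(114)), (np.int64(52), np.int64(80), np.int64(137)), (np.int64(53), np.int64(87), np.int64(154)), (np.int64(53), np.int64(94), np.int64(169)), (np.int64(54), np.int64(100), np.int64(181)), (np.int64(56), np.int64(106), np.int64(191)), (np.int64(60), np.int64(115), np.int64(202)), (np.int64(64), np.int64(120), np.int64(210)), (np.int64(65), np.int64(124), np.int64(214)), (np.int64(66), np.int64(123), np.int64(213)), (np.int64(61), np.int64(116), np.int64(206)), (np.int64(58), np.int64(110), np.int64(198)), (np.int64(54), np.int64(105), np.int64(190)), (np.int64(55), np.int64(100), np.int64(180)), (np.int64(59), np.int64(95), np.int64(164))]
[577.6 159.6  26. ]
[605.5 147.4  26. ]
[550.1 172.6  26. ]
yaw -114.47124962885407
134 62.06 0.87
136 61.27 0.87
138 60.48 0.87
140 59.68 0.87
142 58.88 0.87
144 58.08 0.87
[574.96731275 153.86857421 141.90976034]
```

View pics/zw4.png

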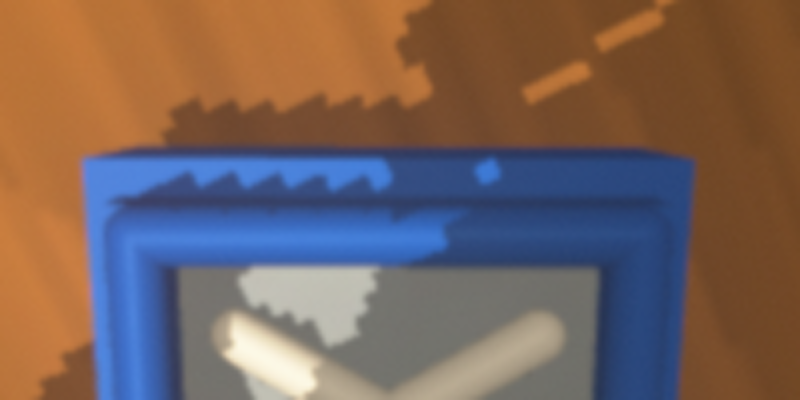

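>>> send_rows --series '[[[0,0,0.045,0,0,0],[-0.005,-0.02,0.09,0,0,-2.7824],[-0.01,-0.05,0.11,0,0,-2.7824],[-0.015,-0.09,0.11,0,0,-2.7824],[-0.02,-0.13,0.11,0,0,-2.7824],[-0.033,-0.16,0.11,0,0,-2.7824],[-0.033,-0.19,0.11,0,0,-2.7824],[-0.033,-0.22,0.11,0,0,-2.7824],[-0.033,-0.2367,0.11,0,0,-2.7824],[-0.033,-0.2367,0.11,0,0,-2.7824],[-0.033,-0.2367,0.11,0,0,-2.7824],[-0.033,-0.2367,0.11,0,0,-2.7824],[-0.033,-0.2367,0.11,0,0,-2.7824],[-0.033,-0.2367,0.11,0,0,-2.7824],[-0.033,-0.2367,0.11,0,0,-2.7824],[-0.033,-0.2367,0.11,0,0,-2.7824],[-0.033,-0.2367,0.11,0,0,-2.7824],[-0.033,-0.2367,0.11,0,0,-2.7824],[-0.033,-0.2367,0.11,0,0,-2.7824],[-0.033,-0.2367,0.11,0,0,-2.7824]]]'

```text
time_s: 7.65
tcp_pos: [568.3, -22.9, 131.4]
ee_rot: [[0.073, 0.997, -0.002], [0.997, -0.073, 0.0], [0.0, -0.002, -1.0]]
ft_force: [0.2, 0.0, -2.1]
width: 60.6
```

```bash
python3 - <<'E'
from h import *
f=snap('wrist','w5'); s=manip.read_state(); print(s['time_s'],s['tcp_pos'],s['ft_force'],s['width'],s['ee_rot'].round(4)); print(f['xyz'],f['attitude'].round(4))
E
```

```text
7.7 [568.30315643 -22.94399501 131.41026983] [-0.12061706  0.17818729 -1.12638475] 60.514725021099785 [[ 7.450e-02  9.972e-01 -1.600e-03]
 [ 9.972e-01 -7.450e-02  3.000e-04]
 [ 1.000e-04 -1.600e-03 -1.000e+00]]
[572.47553619  42.10510892 249.26568668] [[ 0.9973 -0.0701 -0.0205]
 [-0.073  -0.9629 -0.2599]
 [-0.0015  0.2607 -0.9654]]
```

View pics/w5.png

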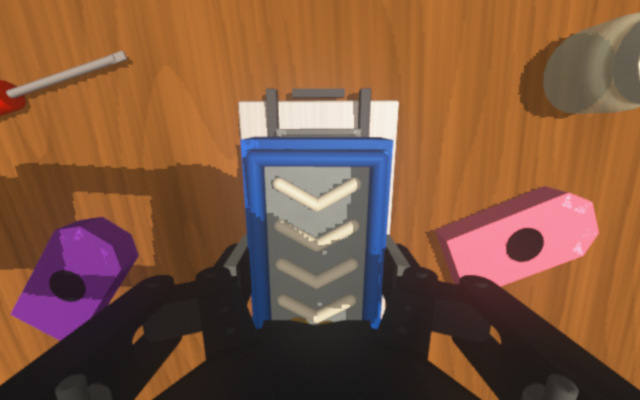

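```bash
python3 - <<'E'
from h import *
f=load('w5'); g=cv2.cvtColor(f['pixels'],cv2.COLOR_RGB2GRAY).astype(int)
print('v120-142',[(v,int(g[v,300:340].mean())) for v in range(120,142)])
print('row133 L',[(u,int(g[132:135,u].mean())) for u in range(264,286)]); print('row133 R',[(u,int(g[132:135,u].mean())) for u in range(352,376)])
b=f['pixels'][:,:,2].astype(int)
for v in (108,115,122): 
    r=b[v-2:v+3].mean(0); d=np.diff(r); l=225+np.argmax(d[225:260]); q=385+np.argmin(d[385:415]); print(v,l,q, ray(f,l+.5,v,12).round(2),ray(f,q+.5,v,12).round(2))
cv2.imwrite('pics/zw5.png',cv2.resize(f['pixels'][85:165,230:410,::-1],None,fx=4.4,fy=4.4,interpolation=cv2.INTER_CUBIC))
E
```

```text
v120-142 [(120, 233), (121, 233), (122, 233), (123, 233), (124, 233), (125, 233), (126, 232), (127, 222), (128, 186), (129, 142), (130, 138), (131, 141), (132, 140), (133, 134), (134, 120), (135, 108), (136, 103), (137, 83), (138, 76), (139, 90), (140, 107), (141, 112)]
row133 L [(264, 225), (265, 223), (266, 205), (267, 151), (268, 110), (269, 104), (270, 106), (271, 107), (272, 107), (273, 100), (274, 87), (275, 92), (276, 117), (277, 144), (278, 154), (279, 159), (280, 157), (281, 152), (282, 149), (283, 148), (284, 153), (285, 151)]
row133 R [(352, 137), (353, 140), (354, 154), (355, 163), (356, 159), (357, 159), (358, 162), (359, 160), (360, 144), (361, 121), (362, 113), (363, 112), (364, 113), (365, 112), (366, 112), (367, 112), (368, 129), (369, 180), (370, 228), (371, 235), (372, 235), (373, 237), (374, 239), (375, 239)]
108 238 397 [510.28  58.1   12.  ] [638.29  48.71  12.  ]
115 238 397 [509.5   52.72  12.  ] [638.3   43.28  12.  ]
122 239 397 [509.51  47.22  12.  ] [638.32  37.78  12.  ]
```

View pics/zw5.png

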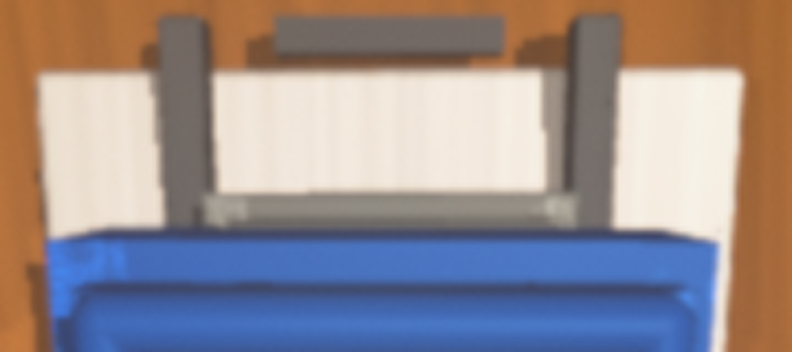

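```bash
python3 - <<'E'
from h import *
f=load('w5'); 
a=ray(f,276.1,128.4,38);b=ray(f,360.6,128.4,38);m=(a+b)/2; print(a.round(2),b.round(2),np.linalg.norm(a-b))
ax=np.array([np.cos(np.radians(86.05)),np.sin(np.radians(86.05))]); print('grey centre',m[:2]-60*ax)
cx=f['xyz'][:2]; ay=np.array([ax[1],-ax[0]]); print('held',cx-66.3*ax-.06*ay)
# held from this picture: corners zoom (47,240),(717,240) z=131.4-24.2+26
zt=131.4-24.2+26
a=ray(f,230+47/4.4-.5,85+240/4.4-.5,zt);b=ray(f,230+718/4.4-.5,85+240/4.4-.5,zt); m=(a+b)/2; print(np.linalg.norm(a-b),'held2',m[:2]-60*ax, np.degrees(np.arctan2((b-a)[1],(b-a)[0])))
E
```

```text
[542.5   40.21  38.  ] [604.19  35.7   38.  ] 61.85558755843093
grey centre [569.21066335 -21.9031431 ]
held [567.84854299 -24.03326522]
61.925920028284985 held2 [567.73549737 -24.15966423] -4.183598272297217
```

>>> send_rows --series '[[[0.0014,0.0019,-0.03,0,0,0],[0.0014,0.0019,-0.045,0,0,0],[0.0014,0.0019,-0.05,0,0,0],[0.0014,0.0019,-0.05,0,0,0],[0.0014,0.0019,-0.05,0,0,0],[0.0014,0.0019,-0.05,0,0,0]]]'

```text
time_s: 8.3
tcp_pos: [571.3, -21.3, 83.6]
ee_rot: [[0.069, 0.998, 0.002], [0.998, -0.069, -0.0], [-0.0, 0.002, -1.0]]
ft_force: [0.0, -0.4, -1.0]
width: 60.6
```

```bash
python3 - <<'E'
from h import *
f=snap('wrist','w6'); s=manip.read_state(); print(s['time_s'],s['tcp_pos'],s['ft_force'],s['width'],s['ee_rot'].round(4)); print(f['xyz'],f['attitude'].round(4))
ax=np.array([np.cos(np.radians(86.05)),np.sin(np.radians(86.05))]); ay=np.array([ax[1],-ax[0]]); print('held',f['xyz'][:2]-66.3*ax-.06*ay)
snap('side','s6')
cv2.imwrite('pics/zw6.png',cv2.resize(f['pixels'][60:180,220:420,::-1],None,fx=4,fy=4,interpolation=cv2.INTER_CUBIC))
s=cv2.imread('pics/s6.png'); cv2.imwrite('pics/zs6.png',cv2.resize(s[180:290,290:410],None,fx=5,fy=5,interpolation=cv2.INTER_CUBIC))
E
```

```text
8.35 [571.26702416 -21.3021812   83.57873834] [ 0.16039391 -0.41327246 -1.23727619] 61.24484426459424 [[ 6.870e-02  9.976e-01  2.100e-03]
 [ 9.976e-01 -6.870e-02 -4.000e-04]
 [-2.000e-04  2.100e-03 -1.000e+00]]
[574.72914473  43.81237916 201.430407  ] [[ 0.9977 -0.0666 -0.0157]
 [-0.0684 -0.963  -0.2606]
 [ 0.0023  0.2611 -0.9653]]
held [570.10215153 -22.32599498]
```

View pics/zw6.png

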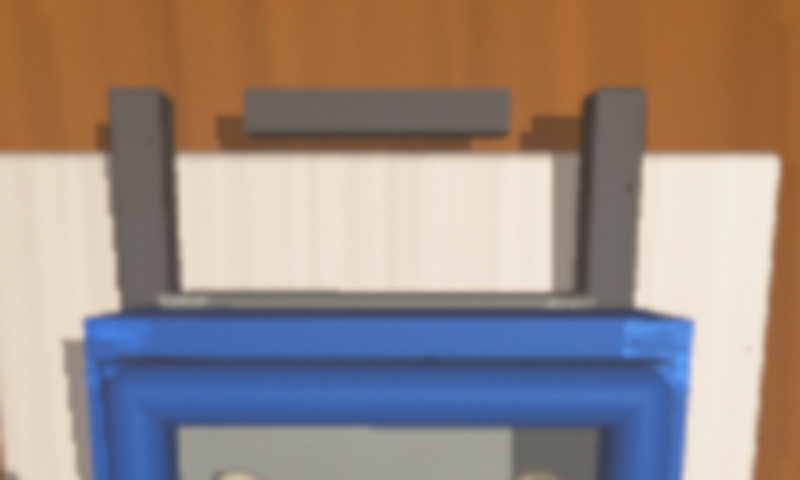

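View pics/zs6.png

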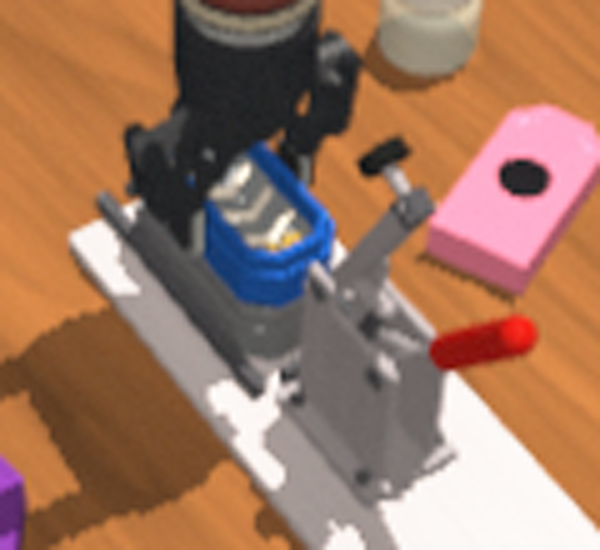

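```bash
python3 - <<'E'
from h import *
f=load('w6'); ax=np.array([np.cos(np.radians(86.05)),np.sin(np.radians(86.05))]); ay=np.array([ax[1],-ax[0]])
g=cv2.cvtColor(f['pixels'],cv2.COLOR_RGB2GRAY).astype(int)
print([(v,int(g[v,290:340].mean())) for v in range(126,142)])
a=ray(f,259,132.5,38);b=ray(f,369,132.5,38);m=(a+b)/2; print(np.linalg.norm(a-b),'grey',m[:2]-60*ax)
# held now
zt=83.6-24.2+26
a=ray(f,220+86/4-.5,60+318/4-.5,zt);b=ray(f,220+692/4-.5,60+318/4-.5,zt); m=(a+b)/2; print(np.linalg.norm(a-b),'held2',m[:2]-60*ax)
# rails inner? board right/left edges
bl=f['pixels'][:,:,2].astype(int)
for v in (110,120,130):
    d=np.diff(bl[v-2:v+3].mean(0)); l=190+np.argmax(d[190:225]); q=400+np.argmin(d[400:425]); A=ray(f,l+.5,v,12);B=ray(f,q+.5,v,12);m=(A+B)/2; print(l,q,np.linalg.norm(A-B), m[0]+(-22-m[1])*ax[0]/ax[1])
E
```

```text
[(126, 225), (127, 225), (128, 225), (129, 225), (130, 225), (131, 219), (132, 189), (133, 130), (134, 121), (135, 129), (136, 117), (137, 85), (138, 74), (139, 85), (140, 102), (141, 107)]
62.521652192135846 grey [569.29139423 -21.44331571]
61.500538054926515 held2 [570.61099792 -22.51846021]
214 413 128.4768901899526 569.1614029321893
215 412 128.32749882329637 569.1511004104101
216 411 128.17540149672314 569.1406113601589
```

>>> send_rows --series '[[[-0.001,0.0008,-0.004,0,0,0],[-0.001,0.0008,-0.008,0,0,0],[-0.001,0.0008,-0.011,0,0,0],[-0.001,0.0008,-0.014,0,0,0],[-0.001,0.0008,-0.017,0,0,0],[-0.001,0.0008,-0.02,0,0,0],[-0.001,0.0008,-0.0215,0,0,0],[-0.001,0.0008,-0.0215,0,0,0],[-0.001,0.0008,-0.0215,0,0,0]]]'

```text
time_s: 9.3
tcp_pos: [569.8, -20.4, 62.6]
ee_rot: [[0.069, 0.998, -0.001], [0.998, -0.069, -0.0], [-0.0, -0.001, -1.0]]
ft_force: [-5.7, 1.0, 8.9]
width: 60.8
```

```bash
python3 - <<'E'
from h import *
f=snap('wrist','w7'); s=manip.read_state(); print(s['time_s'],s['tcp_pos'],s['ft_force'],s['wrist_torque'],s['width'],s['ee_rot'].round(4))
snap('side','s7')
s=cv2.imread('pics/s7.png'); cv2.imwrite('pics/zs7.png',cv2.resize(s[180:290,290:410],None,fx=5,fy=5,interpolation=cv2.INTER_CUBIC))
cv2.imwrite('pics/zw7.png',cv2.resize(f['pixels'][60:180,220:420,::-1],None,fx=4,fy=4,interpolation=cv2.INTER_CUBIC))
E
```

```text
9.35 [569.73694098 -20.39463611  62.59724973] [-5.1053533   0.99600295  8.58745071] [-0.00411509  0.99667256 -0.05163396] 60.610733498965295 [[ 6.880e-02  9.976e-01 -6.000e-04]
 [ 9.976e-01 -6.880e-02 -1.000e-04]
 [-1.000e-04 -5.000e-04 -1.000e+00]]
```

View pics/zs7.png

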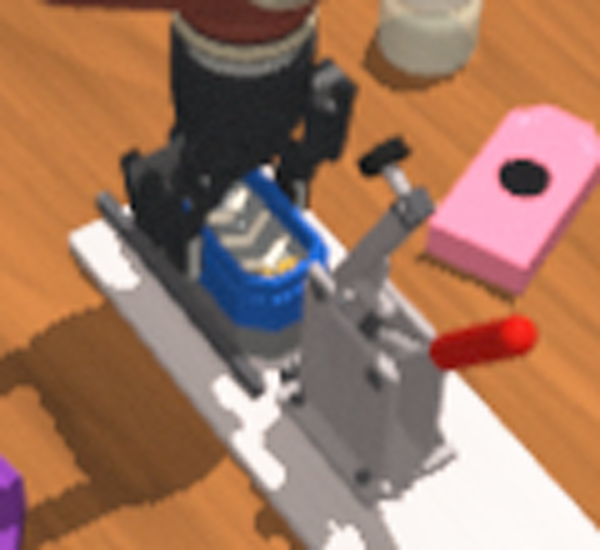

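View pics/zw7.png

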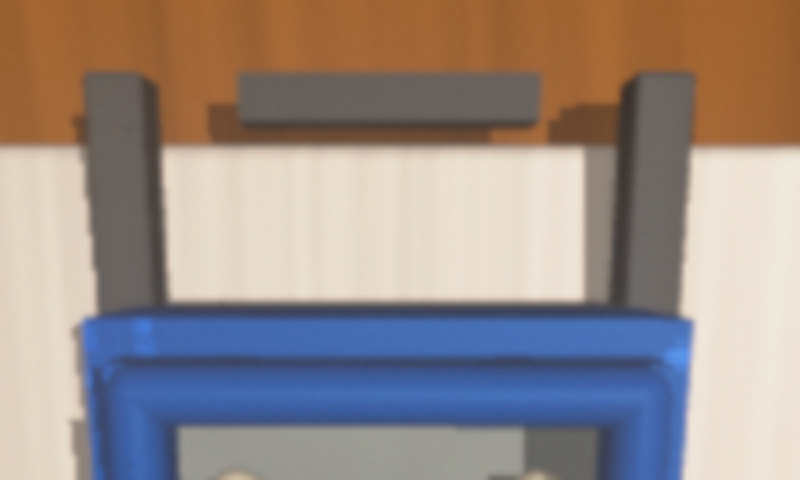

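Height 62.6 matches the expected seated 62.7 (8.6 N up). I'll ease the -5 N side load and release.

>>> send_rows --series '[[[-0.0008,0,-0.001,0,0,0],[-0.0008,0,-0.001,0,0,0]]]'

```text
time_s: 9.6
tcp_pos: [569.7, -20.4, 62.6]
ee_rot: [[0.069, 0.998, 0.001], [0.998, -0.069, -0.0], [-0.0, 0.001, -1.0]]
ft_force: [-4.9, 0.5, 11.7]
width: 60.5
```

>>> send_rows --series '[[[0,0,0,0,0,0],[0,0,0,0,0,0],[0,0,0,0,0,0],[0,0,0,0,0,0],[0,0,0,0,0,0]]]' --claw 1

```text
time_s: 10.1
tcp_pos: [568.5, -20.3, 59.5]
ee_rot: [[0.069, 0.998, -0.0], [0.998, -0.069, 0.0], [0.0, -0.0, -1.0]]
ft_force: [-0.7, -0.3, -1.1]
width: 85.1
```

>>> send_rows --series '[[[0,0,0.05,0,0,0],[0,0,0.1,0,0,0],[0,0,0.15,0,0,0],[0,0,0.2,0,0,0],[0,0,0.22,0,0,0]]]'

```text
time_s: 10.6
tcp_pos: [570.6, -20.7, 286.7]
ee_rot: [[0.069, 0.998, 0.01], [0.998, -0.069, -0.002], [-0.001, 0.01, -1.0]]
ft_force: [1.0, -0.3, 0.6]
width: 85.4
```

```bash
python3 - <<'E'
from h import *
f=snap('wrist','w8');f=snap('wrist','w8b'); s=manip.read_state(); print(s['time_s'],s['tcp_pos'],s['ft_force'],s['width'])
snap('side','s8');snap('top','t8')
s=cv2.imread('pics/s8.png'); cv2.imwrite('pics/zs8.png',cv2.resize(s[190:300,290:410],None,fx=5,fy=5,interpolation=cv2.INTER_CUBIC))
sets=[(OUT,64.5,1),(RIM,74.5,.3)]
p,v=fit(f,(569.3,-22,np.radians(-93.95)),sets,(1.5,.8)); print(p,np.degrees(p[2]))
u,v=map(int,proj(f,(p[0],p[1],64)))
overlay(f,'ov8',p,sets,(u-70,v-70,u+70,v+70),4.28)
E
```

```text
10.7 [570.6324193  -20.64509593 285.24967858] [-0.50935651  0.03968349  0.31348929] 85.3128301948171
[571.61722836 -22.28097084  -1.6989935 ] -97.34515712706204
```

View pics/zs8.png

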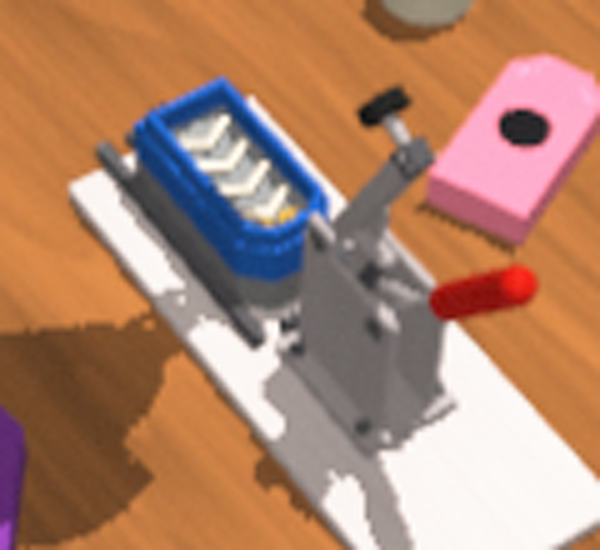

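View pics/ov8.png

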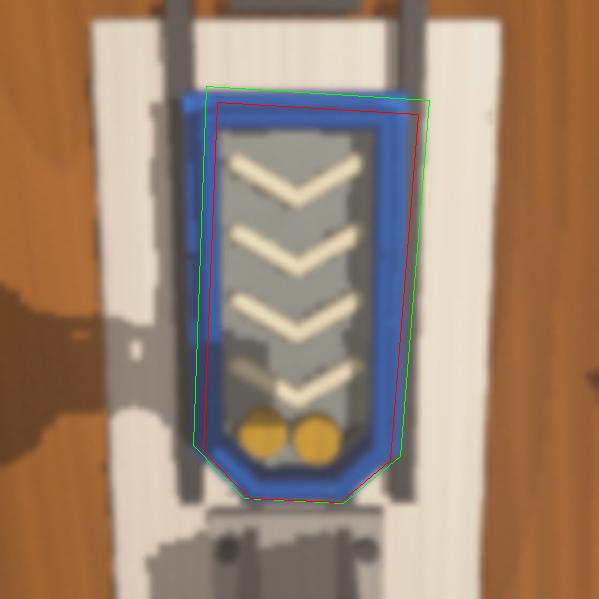

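```bash
python3 - <<'E'
from h import *
f=load('w8b')
m=mask(f['pixels'],'blue'); c=max(cv2.findContours(m,0,1)[0],key=cv2.contourArea)[:,0]
yaw=np.radians(-93.95)
for z in (64.5,72):
    q=np.array([ray(f,u,v,z)[:2] for u,v in c]); e=np.array([np.cos(yaw),np.sin(yaw)]); n=np.array([-e[1],e[0]])
    a=q@e;b=q@n; sel=(a>np.median(a)-40)&(a<np.median(a)+25)
    print(z,'len',a.max()-a.min(),'wid',b.max()-b.min(), 'ctr',((a.max()+a.min())/2*e+(b.max()+b.min())/2*n))
sets=[(OUT,64.5,1),(RIM,74.5,.3)]
p=(569.0,-22.0,yaw);u,v=map(int,proj(f,(p[0],p[1],64)))
overlay(f,'ov8',p,sets,(u-70,v-70,u+70,v+70),4.28)
E
```

```text
64.5 len 116.97606150497315 wid 60.77799543473202 ctr [568.93389705 -21.49571085]
72 len 114.41006624630228 wid 59.44476497620428 ctr [569.03573942 -20.04631214]
```

View pics/ov8.png

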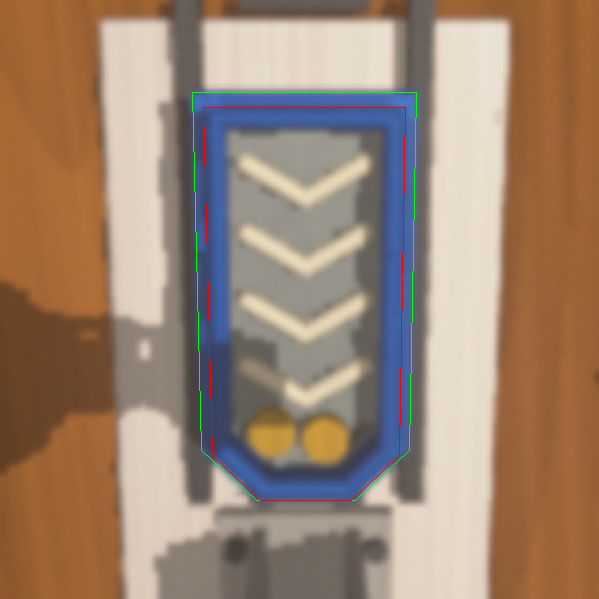

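Blue tray overlays at the seated height at (569.0, -21.8). Now the lid.

>>> send_rows --series '[[[-0.1106,0.3493,-0.016,0,0,-0.542],[-0.1106,0.3493,-0.016,0,0,-0.542],[-0.1106,0.3493,-0.016,0,0,-0.542],[-0.1106,0.3493,-0.016,0,0,-0.542],[-0.1106,0.3493,-0.016,0,0,-0.542],[-0.1106,0.3493,-0.016,0,0,-0.542],[-0.1106,0.3493,-0.016,0,0,-0.542],[-0.1106,0.3493,-0.016,0,0,-0.542],[-0.1106,0.3493,-0.016,0,0,-0.542],[-0.1106,0.3493,-0.016,0,0,-0.542],[-0.1106,0.3493,-0.016,0,0,-0.542]]]'

```text
time_s: 11.9
tcp_pos: [457.9, 327.8, 262.2]
ee_rot: [[0.575, 0.818, -0.002], [0.818, -0.575, -0.002], [-0.003, -0.001, -1.0]]
ft_force: [-0.6, 0.6, -0.0]
width: 85.2
```

```bash
python3 - <<'E'
from h import *
f=snap('wrist','w9'); f=snap('wrist','w9b'); s=manip.read_state(); print(s['time_s'],s['tcp_pos'])
sets=[(OUT,26,1)]
for st in [(458,329,np.radians(-125)),(461,327,-2.2),(456,331,-2.16)]:
    p,v=fit(f,st,sets); print(p,np.degrees(p[2]),v)
u,v=map(int,proj(f,(p[0],p[1],26)));print(u,v)
overlay(f,'ov9',p,sets,(u-70,v-70,u+70,v+70),4.28)
f=load('t8'); p,v=fit(f,(458,329,np.radians(-125)),sets); print('top',p,np.degrees(p[2]))
E
```

```text
12.0 [458.40286215 327.72565039 263.15037038]
[458.59472031 331.0351089   -2.17956907] -124.88010878225029 187.94541931152344
[458.56265076 331.05544572  -2.17961589] -124.8827916697094 187.93719482421875
[458.57010984 330.99625697  -2.17960448] -124.8821378221977 187.93211364746094
315 172
top [458.67448509 330.20807844  -2.17157673] -124.4221815302897
```

View pics/ov9.png

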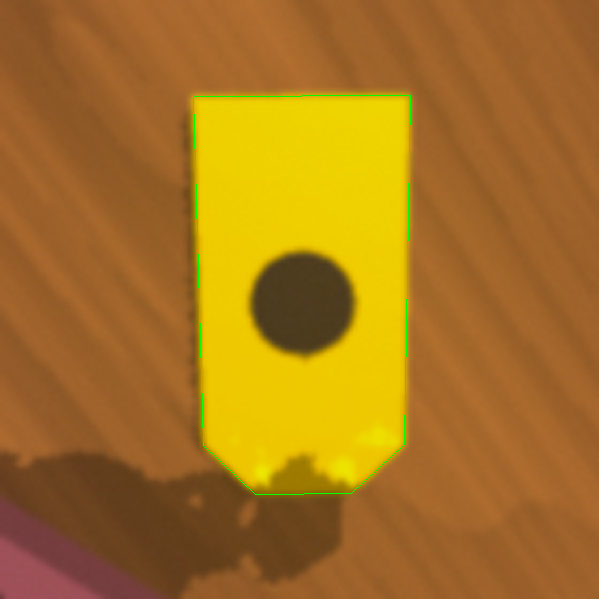

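View pics/w9b.png

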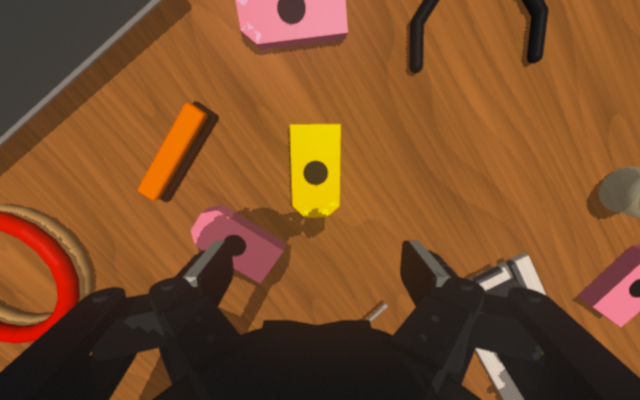

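>>> send_rows --series '[[[0.0006,0.002,-0.05,0,0,0.002],[0.0006,0.002,-0.1,0,0,0.002],[0.0006,0.002,-0.15,0,0,0.002],[0.0006,0.002,-0.19,0,0,0.002],[0.0006,0.002,-0.22,0,0,0.002],[0.0006,0.002,-0.236,0,0,0.002],[0.0006,0.002,-0.2415,0,0,0.002],[0.0006,0.002,-0.2415,0,0,0.002],[0.0006,0.002,-0.2415,0,0,0.002]]]'

```text
time_s: 12.9
tcp_pos: [460.2, 331.6, 24.4]
ee_rot: [[0.572, 0.82, 0.003], [0.82, -0.572, 0.002], [0.003, 0.002, -1.0]]
ft_force: [0.4, -0.5, -0.3]
width: 85.5
```

```bash
python3 - <<'E'
from h import *
f=snap('wrist','w10'); s=manip.read_state(); print(s['tcp_pos'],s['ft_force'])
E
```

```text
[460.25823162 331.72299442  24.57696381] [ 0.14289825 -0.32894959  0.22936914]
```

View pics/w10.png

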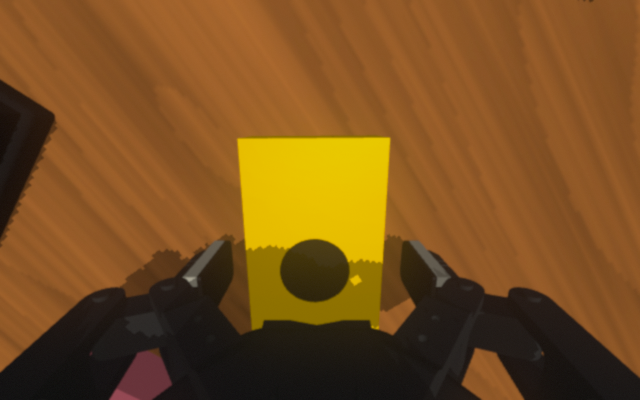

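Lid lies between the pads (back edge v≈137, u 238 to 390). Closing.

>>> send_rows --series '[[[0,0,0,0,0,0],[0,0,0,0,0,0],[0,0,0,0,0,0],[0,0,0,0,0,0],[0,0,0,0,0,0],[0,0,0,0,0,0]]]' --claw -1

```text
time_s: 13.55
tcp_pos: [459.7, 331.6, 24.0]
ee_rot: [[0.572, 0.82, 0.002], [0.82, -0.572, 0.001], [0.002, 0.001, -1.0]]
ft_force: [-0.1, -0.4, 5.8]
width: 61.0
```

```bash
python3 - <<'E'
from h import *
f=snap('wrist','w11'); s=manip.read_state(); print(s['time_s'],s['tcp_pos'],s['ft_force'],s['width'],f['xyz'])
ax=-f['attitude'][:2,1];ax/=np.linalg.norm(ax); ay=np.array([ax[1],-ax[0]]); print('yaw',np.degrees(np.arctan2(ax[1],ax[0])))
px=f['pixels'].astype(np.float32)
r=px[:,:,0]-px[:,:,2]; r=px[144:149,:,1].mean(0); d=np.diff(r); l=225+np.argmax(d[225:260])+.5; q=375+np.argmin(d[375:405])+.5
c=px[:,300:330,1].mean(1); d=np.diff(c); v=120+np.argmax(d[120:150])+.5; print(l,q,v)
for z in (26,):
    A=ray(f,l,146,z);B=ray(f,q,146,z); print('wid',np.linalg.norm(A-B)); m=(A+B)/2-f['xyz']; print('lat',m[:2]@ay)
    b=ray(f,316,v,z)-f['xyz']; print('centre along from cam',b[:2]@ax-60)
p,_=fit(f,(459,331.5,np.radians(-124.9)),[(np.array([[0,-31],[-60,-31],[-60,31],[0,31]],float),26,1)],(1.5,.8)); print(p,np.degrees(p[2]))
dd=p[:2]-f['xyz'][:2]; print(dd@ax,dd@ay)
E
```

```text
13.6 [459.72988265 331.641436    23.98627829] [-7.43357743e-01  9.79067927e-04  6.01535422e+00] 60.68510911797364 [496.15299362 384.94465015 142.03195032]
yaw 55.10944446901058
239.5 392.5 136.5
wid 62.49502998803364
lat 0.12183101957022302
centre along from cam -65.12935182486456
[459.19910709 331.54665302  -2.17783492] -124.78074914949546
-64.93752047697771 0.23294024250574097
```

View pics/w11.png

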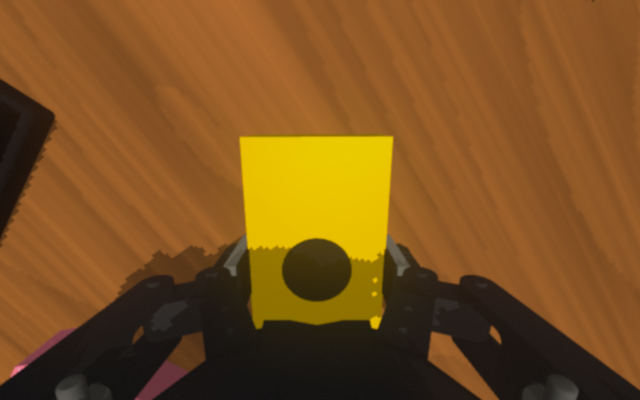

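>>> send_rows --series '[[[0,0,0.045,0,0,0],[0.005,-0.02,0.09,0,0,0.05],[0.1104,-0.3525,0.11,0,0,0.54],[0.1104,-0.3525,0.11,0,0,0.54],[0.1104,-0.3525,0.11,0,0,0.54],[0.1104,-0.3525,0.11,0,0,0.54],[0.1104,-0.3525,0.11,0,0,0.54],[0.1104,-0.3525,0.11,0,0,0.54],[0.1104,-0.3525,0.11,0,0,0.54],[0.1104,-0.3525,0.11,0,0,0.54],[0.1104,-0.3525,0.11,0,0,0.54],[0.1104,-0.3525,0.11,0,0,0.54],[0.1104,-0.3525,0.11,0,0,0.54],[0.1104,-0.3525,0.11,0,0,0.54]]]'

```text
time_s: 15.0
tcp_pos: [568.5, -20.0, 131.9]
ee_rot: [[0.067, 0.998, -0.001], [0.998, -0.067, 0.0], [0.0, -0.001, -1.0]]
ft_force: [0.3, 0.5, -0.9]
width: 61.0
```

```bash
python3 - <<'E'
from h import *
f=snap('wrist','w12'); s=manip.read_state(); print(s['time_s'],s['tcp_pos'],s['ft_force'],s['width'],s['ee_rot'].round(4))
ax=np.array([np.cos(np.radians(86.05)),np.sin(np.radians(86.05))]); ay=np.array([ax[1],-ax[0]]); print('held',f['xyz'][:2]-65.1*ax+.15*ay)
cv2.imwrite('pics/zw12.png',cv2.resize(f['pixels'][85:165,230:410,::-1],None,fx=4.4,fy=4.4,interpolation=cv2.INTER_CUBIC))
E
```

```text
15.05 [568.59040347 -20.14023878 132.03048403] [-0.04315627 -0.29783125 -1.55591122] 61.070619522429375 [[ 6.680e-02  9.978e-01 -6.000e-04]
 [ 9.978e-01 -6.680e-02  2.000e-04]
 [ 2.000e-04 -6.000e-04 -1.000e+00]]
held [567.7844935  -19.87504693]
```

View pics/zw12.png

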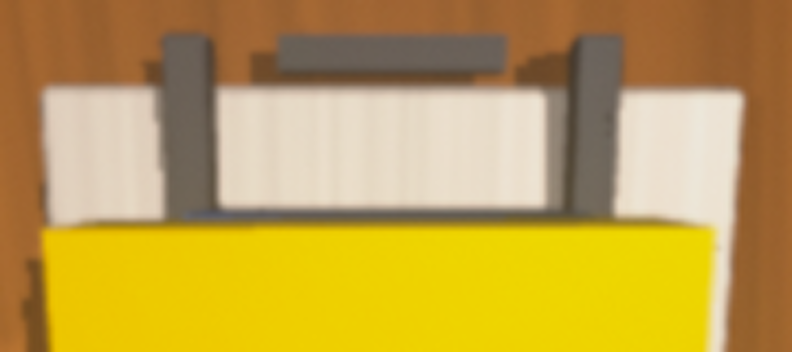

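```bash
python3 - <<'E'
from h import *
f=load('w12'); ax=np.array([np.cos(np.radians(86.05)),np.sin(np.radians(86.05))]); ay=np.array([ax[1],-ax[0]])
p=f['pixels'].astype(int)
print([(v,tuple(map(int,p[v,285:340].mean(0)))) for v in range(128,140)])
for v in (132.5,133): 
    m=ray(f,315,v,64.5)[:2]; m2=m-60*ax; print(v,'tray along',m2@ax)
print('want',np.array([569.1,-21.6])@ax,'held',np.array([567.78,-19.88])@ax)
bl=p[:,:,2]
for v in (108,115,122): 
    r=bl[v-2:v+3].mean(0); d=np.diff(r); l=225+np.argmax(d[225:260]); q=385+np.argmin(d[385:415]); A=ray(f,l+.5,v,12);B=ray(f,q+.5,v,12);m=(A+B)/2; print(np.linalg.norm(A-B),m[0]+(-21.7-m[1])*ax[0]/ax[1])
E
```

```text
[(128, (231, 218, 198)), (129, (231, 218, 198)), (130, (229, 215, 194)), (131, (214, 195, 175)), (132, (157, 144, 129)), (133, (105, 98, 91)), (134, (107, 96, 74)), (135, (137, 113, 45)), (136, (184, 152, 20)), (137, (228, 196, 0)), (138, (236, 208, 0)), (139, (237, 209, 0))]
132.5 tray along 18.27005250957522
133 tray along 17.956043871650586
want 17.654280330707802 held 19.279265147967998
128.64206524016828 569.4938195451475
128.63154869743357 569.113176180807
129.4398526049112 569.138198128378
```

>>> send_rows --series '[[[0.0012,-0.0012,-0.015,0,0,0],[0.0012,-0.0012,-0.025,0,0,0],[0.0012,-0.0012,-0.025,0,0,0],[0.0012,-0.0012,-0.025,0,0,0],[0.0012,-0.0012,-0.025,0,0,0]]]'

```text
time_s: 15.55
tcp_pos: [570.4, -22.8, 107.4]
ee_rot: [[0.069, 0.998, 0.0], [0.998, -0.069, -0.0], [-0.0, 0.0, -1.0]]
ft_force: [-0.0, 0.3, -1.1]
width: 61.1
```

```bash
python3 - <<'E'
from h import *
f=snap('wrist','w13'); s=manip.read_state(); print(s['time_s'],s['tcp_pos'],s['ft_force'],s['width'],s['ee_rot'].round(4))
ax=np.array([np.cos(np.radians(86.05)),np.sin(np.radians(86.05))]); ay=np.array([ax[1],-ax[0]]); h=f['xyz'][:2]-65.1*ax+.15*ay; print('held',h,h@ax)
snap('side','s13')
cv2.imwrite('pics/zw13.png',cv2.resize(f['pixels'][85:165,230:410,::-1],None,fx=4.4,fy=4.4,interpolation=cv2.INTER_CUBIC))
s=cv2.imread('pics/s13.png'); cv2.imwrite('pics/zs13.png',cv2.resize(s[180:290,290:410],None,fx=5,fy=5,interpolation=cv2.INTER_CUBIC))
p=f['pixels'].astype(int);bl=p[:,:,2]
for v in (108,115,122): 
    r=bl[v-2:v+3].mean(0); d=np.diff(r); l=205+np.argmax(d[205:255]); q=385+np.argmin(d[385:425]); A=ray(f,l+.5,v,12);B=ray(f,q+.5,v,12);m=(A+B)/2; print(l,q,np.linalg.norm(A-B),m[0]+(-21.7-m[1])*ax[0]/ax[1])
E
```

```text
15.6 [570.55626357 -22.85098612 107.71599707] [ 0.39941476 -0.03479519 -0.11134897] 60.69365316711432 [[ 6.900e-02  9.976e-01  7.000e-04]
 [ 9.976e-01 -6.900e-02 -1.000e-04]
 [-1.000e-04  7.000e-04 -1.000e+00]]
held [569.74302697 -22.66221173] 16.638887336875488
226 404 129.1670216488518 569.1589216654198
227 403 128.5141555150724 569.1566552188921
227 403 129.3226505209566 569.1545379259036
```

View pics/zw13.png

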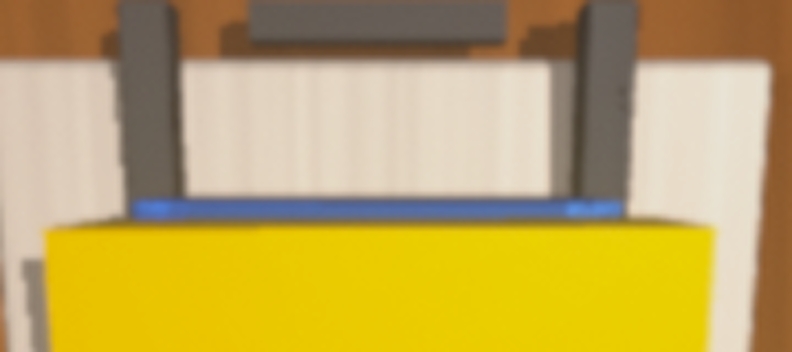

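View pics/zs13.png

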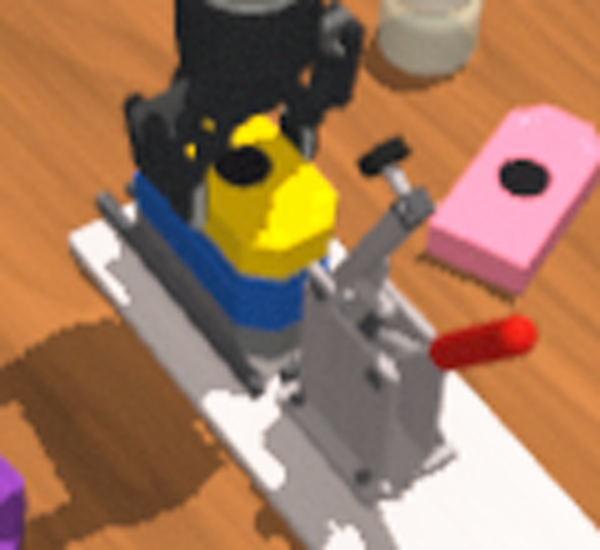

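```bash
python3 - <<'E'
from h import *
f=load('w13'); ax=np.array([np.cos(np.radians(86.05)),np.sin(np.radians(86.05))]); ay=np.array([ax[1],-ax[0]])
def c(zl,zr,zv,z):
    a=ray(f,230+zl/4.4-.5,85+zv/4.4-.5,z);b=ray(f,230+zr/4.4-.5,85+zv/4.4-.5,z); m=(a+b)/2; m=m[:2]-60*ax; print(np.linalg.norm(a-b),m,m@ax,m@ay)
c(131,624,199,64.5); c(46,714,229,109.6)
E
```

```text
62.498460700210956 [569.18199836 -21.36721472] 17.892161168919525 569.3018318017267
61.30865042724827 [569.44034533 -22.98502579] 16.295989609596166 569.6710094606027
```

>>> send_rows --series '[[[-0.0002,0.0014,-0.002,0,0,0],[-0.0002,0.0014,-0.005,0,0,0],[-0.0002,0.0014,-0.008,0,0,0],[-0.0002,0.0014,-0.011,0,0,0],[-0.0002,0.0014,-0.014,0,0,0],[-0.0002,0.0014,-0.017,0,0,0],[-0.0002,0.0014,-0.0195,0,0,0],[-0.0002,0.0014,-0.0195,0,0,0],[-0.0002,0.0014,-0.0195,0,0,0]]]'

```text
time_s: 16.55
tcp_pos: [570.4, -21.4, 89.0]
ee_rot: [[0.069, 0.998, 0.0], [0.998, -0.069, -0.0], [0.0, 0.0, -1.0]]
ft_force: [-3.7, 0.3, 5.9]
width: 60.5
```

```bash
python3 - <<'E'
from h import *
f=snap('wrist','w14'); s=manip.read_state(); print(s['time_s'],s['tcp_pos'],s['ft_force'],s['wrist_torque'],s['width'],s['ee_rot'].round(4))
snap('side','s14')
s=cv2.imread('pics/s14.png'); cv2.imwrite('pics/zs14.png',cv2.resize(s[180:290,290:410],None,fx=5,fy=5,interpolation=cv2.INTER_CUBIC))
E
```

```text
16.6 [570.36315646 -21.39295235  88.96047062] [-2.61033581  1.16944866  5.5861551 ] [0.14558244 0.4940731  0.01754207] 60.957408932617675 [[ 6.880e-02  9.976e-01  2.000e-04]
 [ 9.976e-01 -6.880e-02 -0.000e+00]
 [-0.000e+00  2.000e-04 -1.000e+00]]
```

View pics/zs14.png

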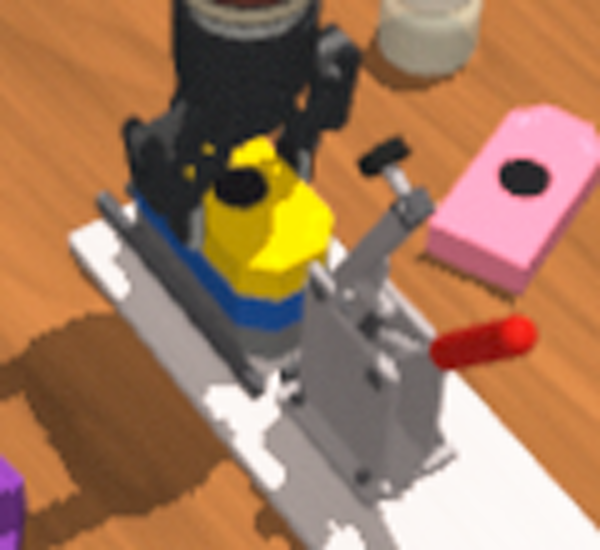

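Height 89.0 is exactly the expected seated value, with only light forces. Releasing.

>>> send_rows --series '[[[-0.0006,0,-0.0005,0,0,0],[-0.0006,0,-0.0005,0,0,0]]]'

```text
time_s: 16.85
tcp_pos: [570.3, -21.4, 89.0]
ee_rot: [[0.069, 0.998, 0.002], [0.998, -0.069, -0.0], [0.0, 0.002, -1.0]]
ft_force: [-2.6, 0.2, 6.0]
width: 60.9
```

>>> send_rows --series '[[[0,0,0,0,0,0],[0,0,0,0,0,0],[0,0,0,0,0,0],[0,0,0,0,0,0],[0,0,0,0,0,0]]]' --claw 1

```text
time_s: 17.35
tcp_pos: [569.3, -21.3, 87.1]
ee_rot: [[0.069, 0.998, -0.0], [0.998, -0.069, 0.0], [0.0, -0.0, -1.0]]
ft_force: [-0.6, 0.0, 0.3]
width: 85.4
```

>>> send_rows --series '[[[0,0,0.05,0,0,0],[0,0,0.1,0,0,0],[0,0,0.15,0,0,0],[0,0,0.19,0,0,0],[0,0,0.19,0,0,0],[0,0,0.19,0,0,0]]]'

```text
time_s: 17.95
tcp_pos: [569.9, -21.4, 278.7]
ee_rot: [[0.069, 0.998, 0.003], [0.998, -0.069, -0.0], [-0.0, 0.003, -1.0]]
ft_force: [0.0, 0.6, -0.9]
width: 85.6
```

```bash
python3 - <<'E'
from h import *
f=snap('wrist','w15'); s=manip.read_state(); print(s['time_s'],s['tcp_pos'],s['ft_force'],s['width'])
snap('side','s15')
s=cv2.imread('pics/s15.png'); cv2.imwrite('pics/zs15.png',cv2.resize(s[180:300,290:410],None,fx=5,fy=5,interpolation=cv2.INTER_CUBIC))
sets=[(OUT,91,1)]
yaw=np.radians(-93.95)
p,_=fit(f,(569.1,-21.5,yaw),sets,(1.5,.8)); print(p,np.degrees(p[2]))
u,v=map(int,proj(f,(p[0],p[1],91)))
overlay(f,'ov15',p,sets,(u-70,max(v-70,0),u+70,v+70),4.28)
E
```

```text
18.0 [569.10355633 -21.27793174 276.55410897] [-0.3554979  -0.32749494 -0.27564811] 85.79829019081659
[569.81283259 -21.71851917  -1.631931  ] -93.50275902811282
```

View pics/zs15.png

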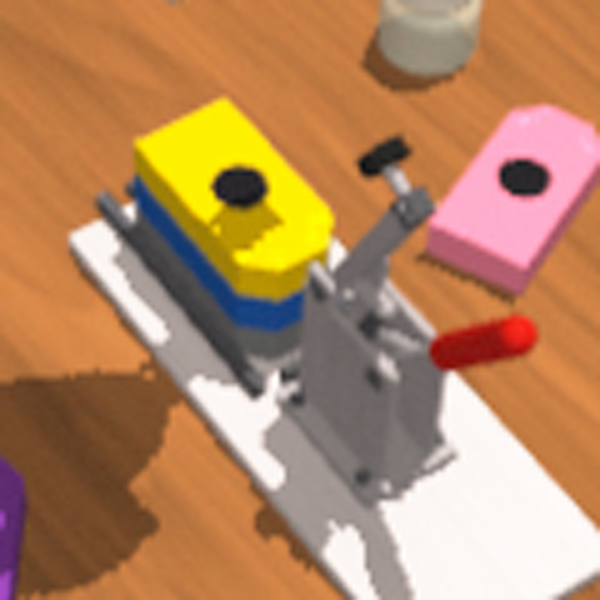

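View pics/ov15.png

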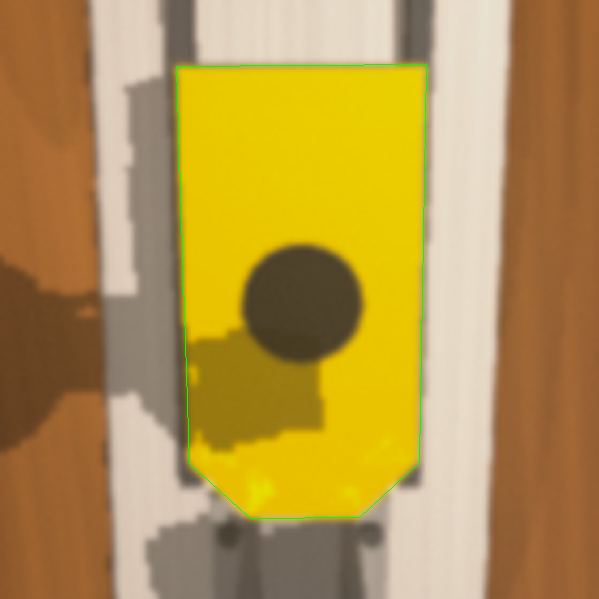

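Lid overlays at the seated top height (z=91). Now I'll locate the handle from the side and top views.

```bash
python3 - <<'E'
from h import *
yaw=np.radians(-93.95); e=np.array([np.cos(yaw),np.sin(yaw),0])
T=np.array([569.2,-21.6,0])
def redmask(f,box):
    h=cv2.cvtColor(f['pixels'],cv2.COLOR_RGB2HSV); m=(cv2.inRange(h,np.array((0,150,60)),np.array((8,255,255)))|cv2.inRange(h,np.array((172,150,60)),np.array((180,255,255))))
    x0,y0,x1,y1=box; k=np.zeros_like(m);k[y0:y1,x0:x1]=m[y0:y1,x0:x1]; return k
def model(f,off,phi=.95):
    P=T+off*e+155*e+np.array([0,0,100]); pts=[]
    d=np.cos(phi)*e+np.array([0,0,np.sin(phi)]); 
    n1=np.array([-e[1],e[0],0]); n2=np.cross(d,n1)
    for r in np.linspace(52,125,30):
        for t in np.linspace(0,2*np.pi,16):
            rr=9.5 if r<116 else np.sqrt(max(9.5**2-(r-115.5)**2,0)); pts.append(proj(f,P+r*d+rr*(np.cos(t)*n1+np.sin(t)*n2)))
    return np.array(pts)
for n,box in [('s15',(365,230,410,265)),('t8',(380,195,415,215))]:
    f=load(n); m=redmask(f,box); vs=np.argwhere(m)[:,::-1]; print(n,len(vs),'ctr',vs.mean(0),'min',vs.min(0),'max',vs.max(0))
    for off in (-13,-6,0,6,13):
        q=model(f,off); hull=cv2.convexHull(q.astype(np.float32)); im=np.zeros((400,640),np.uint8); cv2.fillConvexPoly(im,np.round(hull).astype(int),255); inter=((im>0)&(m>0)).sum()/((im>0)|(m>0)).sum()
        print(off,q.min(0).round(1),q.max(0).round(1),'iou',inter.round(3))
E
```

```text
s15 163 ctr [386.58895706 248.12883436] min [376 243] max [397 253]
-13 [374.4 240.4] [393.8 251.3] iou 0.452
-6 [376.2 242.4] [395.8 253.2] iou 0.861
0 [377.7 244.2] [397.4 254.9] iou 0.643
6 [379.2 245.9] [399.1 256.6] iou 0.348
13 [381. 248.] [401.1 258.6] iou 0.14
t8 83 ctr [396.74698795 204.73493976] min [386 202] max [406 207]
-13 [382.7 201. ] [402.  208.2] iou 0.422
-6 [384.8 201.2] [404.2 208.4] iou 0.526
0 [386.6 201.4] [406.  208.6] iou 0.612
6 [388.4 201.6] [407.9 208.7] iou 0.525
13 [390.5 201.7] [410.1 208.9] iou 0.425
```

>>> send_rows --series '[[[0,0,0.025,0,0,0],[-0.0033,-0.0475,0.025,0,0,0],[-0.0067,-0.095,0.025,0,0,0],[-0.01,-0.1425,0.025,0,0,0],[-0.0133,-0.1898,0.025,0,0,0],[-0.0133,-0.1898,0.025,0,0,0],[-0.0133,-0.1898,0.005,0,0,0],[-0.0133,-0.1898,-0.02,0,0,0],[-0.0133,-0.1898,-0.045,0,0,0],[-0.0133,-0.1898,-0.057,0,0,0],[-0.0133,-0.1898,-0.057,0,0,0],[-0.0133,-0.1898,-0.057,0,0,0]]]' --claw -1

```text
time_s: 19.25
tcp_pos: [556.2, -210.8, 220.3]
ee_rot: [[0.068, 0.998, -0.0], [0.998, -0.068, 0.0], [0.0, -0.0, -1.0]]
ft_force: [0.2, -0.7, -1.0]
width: 0.0
```

```bash
python3 - <<'E'
from h import *
f=snap('wrist','w16'); s=manip.read_state(); print(s['time_s'],s['tcp_pos'],s['ft_force'],s['width'],s['joint_positions'].round(2))
snap('side','s16')
s=cv2.imread('pics/s16.png'); cv2.imwrite('pics/zs16.png',cv2.resize(s[160:310,300:450],None,fx=4,fy=4,interpolation=cv2.INTER_CUBIC))
E
```

```text
19.3 [ 556.68345725 -211.12179043  221.40168447] [-0.36733176 -0.17218     0.1713912 ] 0.01780473238250212 [-0.49  0.01  1.72  0.    1.41 -0.42]
```

View pics/zs16.png

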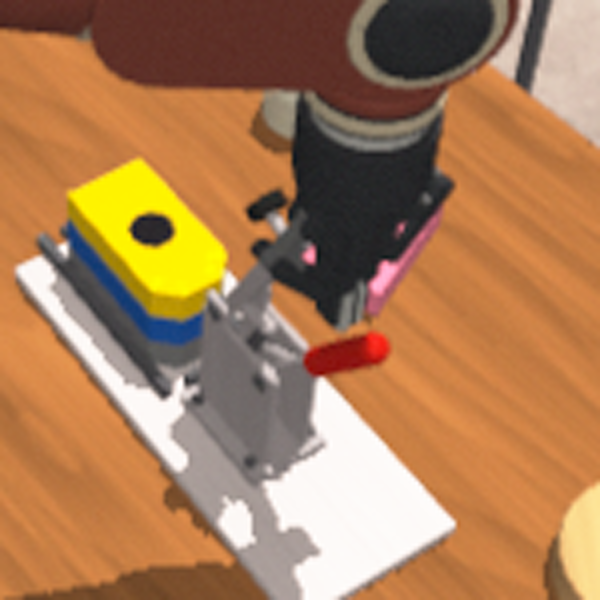

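View pics/w16.png

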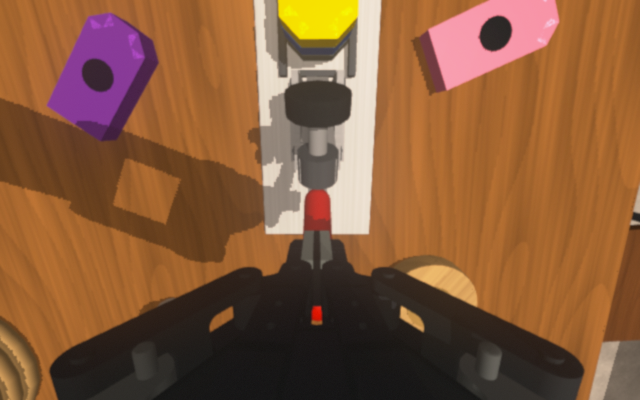

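Fingers are shut just inboard of the bar and laterally centred on it (bar u≈317, tips u≈317). Now I'll work out the arc.

```bash
python3 - <<'E'
import numpy as np
for ph in [.95,.85,.75,.65,.55,.45,.35,.25,.15,.08,.0,-.07,-.13,-.18]:
    s=152+110*np.cos(ph)-9.5*np.sin(ph)-11; z=100+110*np.sin(ph)+9.5*np.cos(ph)+25
    ds=s-190; print(ph,[round(-.0689*ds/1000,4),round(-.9976*ds/1000,4),round((z-220.3)/1000,4)])
E
```

```text
0.95 [np.float64(-0.0005), np.float64(-0.0072), np.float64(-0.0003)]
0.85 [np.float64(-0.0011), np.float64(-0.0164), np.float64(-0.0064)]
0.75 [np.float64(-0.0017), np.float64(-0.025), np.float64(-0.0134)]
0.65 [np.float64(-0.0023), np.float64(-0.0327), np.float64(-0.0212)]
0.55 [np.float64(-0.0027), np.float64(-0.0397), np.float64(-0.0297)]
0.45 [np.float64(-0.0032), np.float64(-0.0458), np.float64(-0.0389)]
0.35 [np.float64(-0.0035), np.float64(-0.051), np.float64(-0.0487)]
0.25 [np.float64(-0.0038), np.float64(-0.0551), np.float64(-0.0589)]
0.15 [np.float64(-0.004), np.float64(-0.0582), np.float64(-0.0695)]
0.08 [np.float64(-0.0041), np.float64(-0.0597), np.float64(-0.077)]
0.0 [np.float64(-0.0042), np.float64(-0.0609), np.float64(-0.0858)]
-0.07 [np.float64(-0.0042), np.float64(-0.0612), np.float64(-0.0935)]
-0.13 [np.float64(-0.0042), np.float64(-0.0612), np.float64(-0.1001)]
-0.18 [np.float64(-0.0042), np.float64(-0.0608), np.float64(-0.1056)]
```

>>> send_rows --series '[[[-0.0005,-0.0072,-0.0003,0,0,0],[-0.0011,-0.0164,-0.0064,0,0,0],[-0.0017,-0.025,-0.0134,0,0,0],[-0.0023,-0.0327,-0.0212,0,0,0],[-0.0027,-0.0397,-0.0297,0,0,0],[-0.0032,-0.0458,-0.0389,0,0,0],[-0.0035,-0.051,-0.0487,0,0,0],[-0.0035,-0.051,-0.0487,0,0,0]]]'

```text
time_s: 20.15
tcp_pos: [551.1, -262.0, 168.4]
ee_rot: [[0.07, 0.998, -0.005], [0.998, -0.07, 0.002], [0.002, -0.005, -1.0]]
ft_force: [1.0, 0.5, -0.3]
width: 0.0
```

```bash
python3 - <<'E'
from h import *
f=snap('wrist','w17'); s=manip.read_state(); print(s['time_s'],s['tcp_pos'],s['ft_force'],s['width'])
snap('side','s17')
s=cv2.imread('pics/s17.png'); cv2.imwrite('pics/zs17.png',cv2.resize(s[160:310,300:450],None,fx=4,fy=4,interpolation=cv2.INTER_CUBIC))
E
```

```text
20.2 [ 551.4392109  -261.84338417  169.3655212 ] [-0.00332813  0.91358055 -1.02919735] 0.021842348550621022
```

View pics/zs17.png

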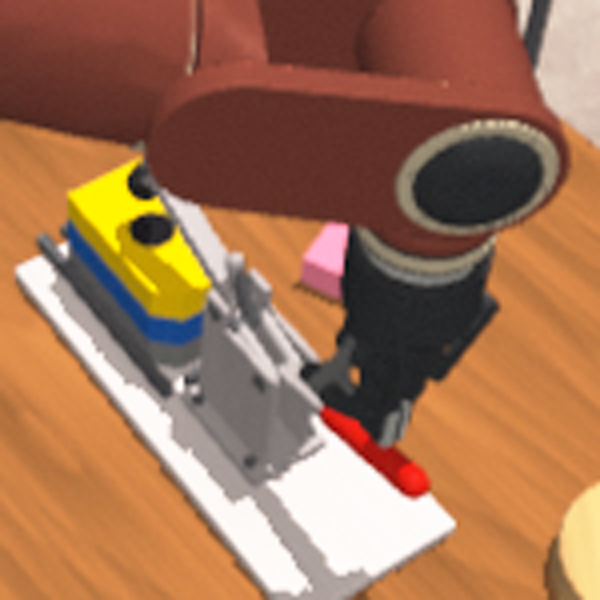

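View pics/w17.png

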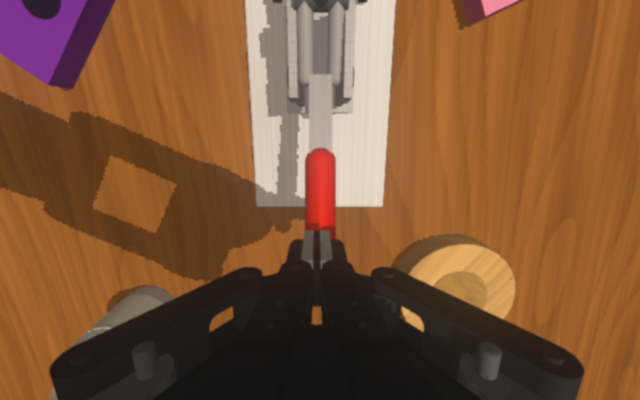

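>>> send_rows --series '[[[-0.0003,-0.0041,-0.0102,0,0,0],[-0.0005,-0.0072,-0.0208,0,0,0],[-0.0006,-0.0087,-0.0283,0,0,0],[-0.0007,-0.0099,-0.0371,0,0,0],[-0.0007,-0.0102,-0.0425,0,0,0],[-0.0007,-0.0102,-0.0475,0,0,0],[-0.0007,-0.0102,-0.0515,0,0,0],[-0.0007,-0.0102,-0.0515,0,0,0]]]'

```text
time_s: 21.05
tcp_pos: [552.0, -272.3, 120.1]
ee_rot: [[0.069, 0.998, -0.0], [0.998, -0.069, 0.0], [0.0, -0.0, -1.0]]
ft_force: [-0.5, -0.6, 1.1]
width: -0.1
```

```bash
python3 - <<'E'
from h import *
f=snap('wrist','w18'); s=manip.read_state(); print(s['time_s'],s['tcp_pos'],s['ft_force'],s['width'])
snap('side','s18')
s=cv2.imread('pics/s18.png'); cv2.imwrite('pics/zs18.png',cv2.resize(s[160:310,300:450],None,fx=4,fy=4,interpolation=cv2.INTER_CUBIC))
E
```

```text
21.1 [ 552.00557596 -272.28555482  120.04965922] [-0.11670492  0.11222639  0.92039879] -0.04663032507326585
```

View pics/zs18.png

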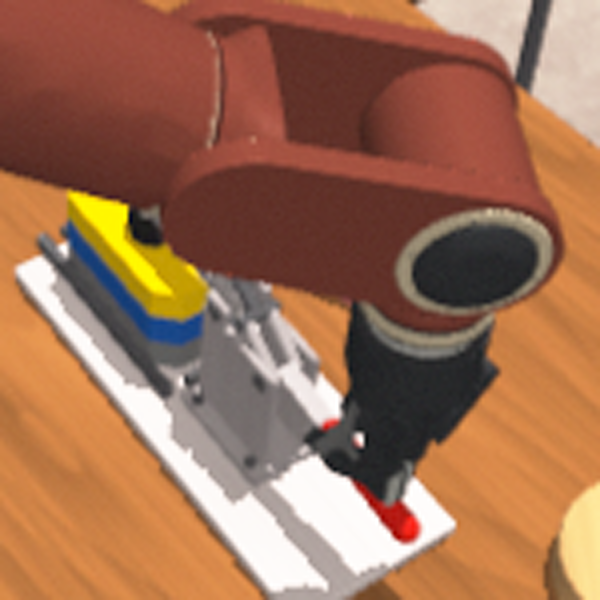

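>>> send_rows --series '[[[0,0,-0.003,0,0,0],[0,0,-0.005,0,0,0],[0,0,-0.005,0,0,0]]]'

```text
time_s: 21.45
tcp_pos: [552.4, -272.4, 119.0]
ee_rot: [[0.068, 0.998, 0.0], [0.998, -0.068, 0.0], [0.0, -0.0, -1.0]]
ft_force: [-7.6, 4.8, 17.6]
width: -0.1
```

Firm against the end stop (17.6 N for 1 mm of travel). Lifting off and checking.

>>> send_rows --series '[[[0,0,0.02,0,0,0],[0,0,0.06,0,0,0],[0,0,0.11,0,0,0],[0,0,0.16,0,0,0],[0.0,-0.03,0.2,0,0,0],[-0.05,-0.05,0.22,0,0,0],[-0.1,-0.08,0.22,0,0,0],[-0.15,-0.1,0.22,0,0,0],[-0.15,-0.1,0.22,0,0,0],[-0.15,-0.1,0.22,0,0,0]]]'

```text
time_s: 22.45
tcp_pos: [400.0, -373.4, 335.1]
ee_rot: [[0.073, 0.997, 0.0], [0.997, -0.073, -0.001], [-0.001, 0.0, -1.0]]
ft_force: [1.3, 0.5, 0.1]
width: -0.1
```

```bash
python3 - <<'E'
from h import *
s=manip.read_state(); print(s['time_s'],s['tcp_pos'],s['ft_force'],s['width'])
snap('side','s19');snap('top','t19')
s=cv2.imread('pics/s19.png'); cv2.imwrite('pics/zs19.png',cv2.resize(s[160:310,300:450],None,fx=4,fy=4,interpolation=cv2.INTER_CUBIC))
s=cv2.imread('pics/t19.png'); cv2.imwrite('pics/zt19.png',cv2.resize(s[180:240,300:415],None,fx=6.9,fy=6.9,interpolation=cv2.INTER_CUBIC))
E
```

```text
22.45 [ 399.97834856 -373.39988335  335.12314028] [1.2727808  0.48191414 0.08267866] -0.08329862306625273
```

View pics/zs19.png

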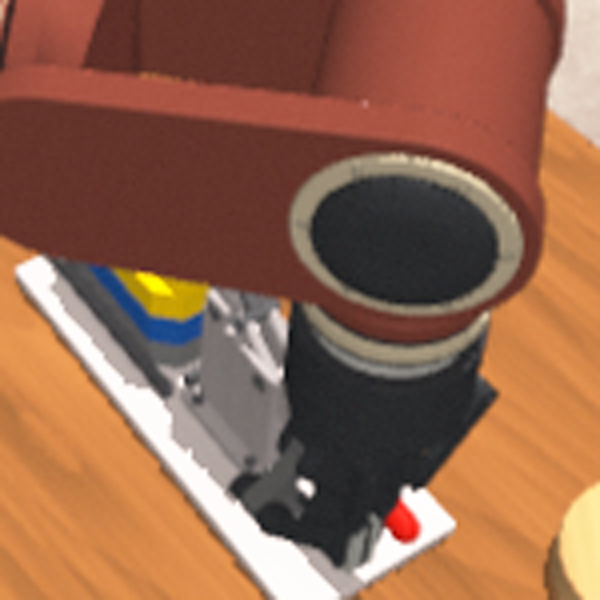

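View pics/zt19.png

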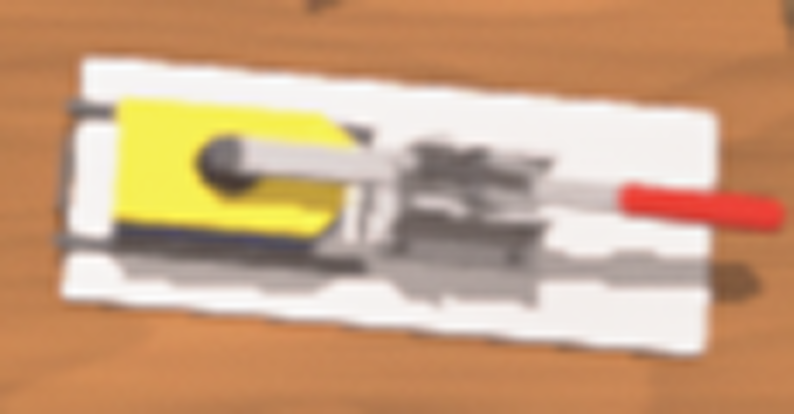

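View pics/s19.png

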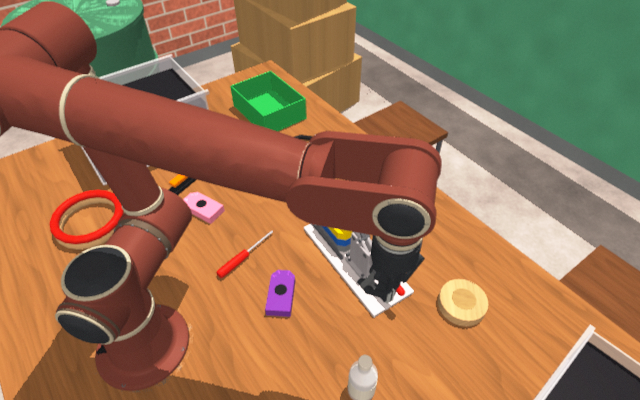

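Top view shows the pad on the lid disc with the arm level and the handle past level. I'll move the arm clear of the side view for an unobstructed check.

>>> send_rows --series '[[[0.02,0.05,0.03,0,0,0],[0.03,0.1,0.05,0,0,0],[0.04,0.15,0.05,0,0,0],[0.04,0.2,0.05,0,0,0],[0.04,0.25,0.05,0,0,0],[0.04,0.3,0.05,0,0,0],[0.04,0.35,0.05,0,0,0],[0.04,0.4,0.05,0,0,0],[0.04,0.45,0.05,0,0,0],[0.04,0.5,0.05,0,0,0],[0.04,0.55,0.05,0,0,0],[0.04,0.6,0.05,0,0,0],[0.04,0.65,0.05,0,0,0],[0.04,0.7,0.05,0,0,0],[0.04,0.7,0.05,0,0,0],[0.04,0.7,0.05,0,0,0]]]'

```text
time_s: 24.15
tcp_pos: [441.0, 330.6, 384.1]
ee_rot: [[0.064, 0.998, -0.002], [0.998, -0.064, -0.001], [-0.001, -0.002, -1.0]]
ft_force: [-0.1, -0.3, 0.4]
width: -0.3
```

```bash
python3 - <<'E'
from h import *
s=manip.read_state(); print(s['time_s'],s['tcp_pos'],s['ft_force'],s['qd'].round(3))
f=snap('side','s20');t=snap('top','t20')
s=cv2.imread('pics/s20.png'); cv2.imwrite('pics/zs20.png',cv2.resize(s[180:310,290:430],None,fx=4.5,fy=4.5,interpolation=cv2.INTER_CUBIC))
yaw=np.radians(-93.95); e=np.array([np.cos(yaw),np.sin(yaw),0]); T=np.array([569.2,-21.6,0])
for nm,g,box in (('side',f,(370,240,415,300)),('top',t,(380,195,430,220))):
    h=cv2.cvtColor(g['pixels'],cv2.COLOR_RGB2HSV); m=(cv2.inRange(h,np.array((0,150,60)),np.array((8,255,255)))|cv2.inRange(h,np.array((172,150,60)),np.array((180,255,255))))
    x0,y0,x1,y1=box; v=np.argwhere(m[y0:y1,x0:x1])[:,::-1]+[x0,y0]; print(nm,len(v),v.mean(0),v.min(0),v.max(0))
    for th in (.87,.95,1.0,1.05,1.1):
        ph=.95-th; P=T+152*e+[0,0,100]; d=np.cos(ph)*e+np.array([0,0,np.sin(ph)]); print(th,'mid',proj(g,P+88*d).round(1),'end',proj(g,P+125*d).round(1))
# lid check
yel=mask(f['pixels'],'yellow'); c=max(cv2.findContours(yel,0,1)[0],key=cv2.contourArea)[:,0]
for z in (91,): print([proj(f,w).round(1) for w in world(OUT,z,569.2,-21.6,yaw)][:6], c.min(0),c.max(0))
E
```

```text
24.15 [441.01542005 330.55690519 384.14215965] [-0.06896123 -0.29136543  0.41821973] [-0.06  -0.04   0.026 -0.023  0.015 -0.021]
side 228 [391.88157895 279.85087719] [380 265] [404 294]
0.87 mid [394.  275.2] end [404.1 285.7]
0.95 mid [393.7 277. ] end [403.7 288.1]
1.0 mid [393.5 278. ] end [403.3 289.5]
1.05 mid [393.2 278.9] end [402.8 290.8]
1.1 mid [392.9 279.7] end [402.3 291.9]
top 105 [403.         209.85714286] [390 207] [413 213]
0.87 mid [402.6 208.8] end [413.5 209.6]
0.95 mid [402.2 209.1] end [412.9 210. ]
1.0 mid [401.9 209.3] end [412.4 210.3]
1.05 mid [401.6 209.4] end [411.9 210.5]
1.1 mid [401.1 209.6] end [411.2 210.8]
[array([316.6, 207.3]), array([335.1, 198.5]), array([356.5, 222. ]), array([355.1, 228.3]), array([345.9, 233.1]), array([337.4, 231.7])] [317 200] [350 239]
```

View pics/zs20.png

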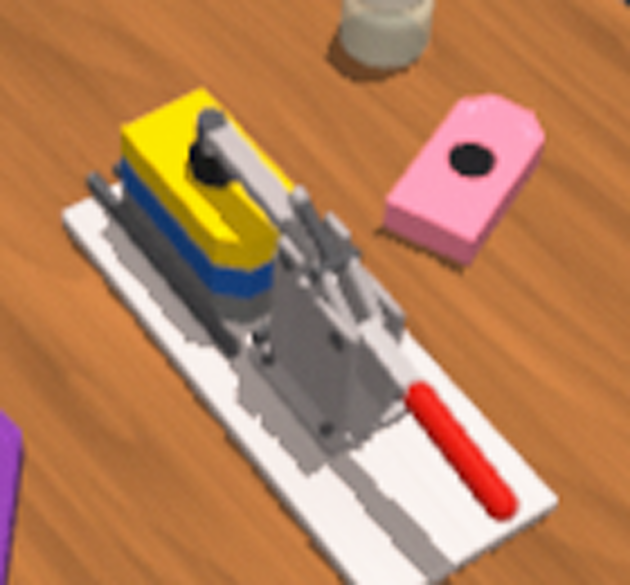

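View pics/t20.png

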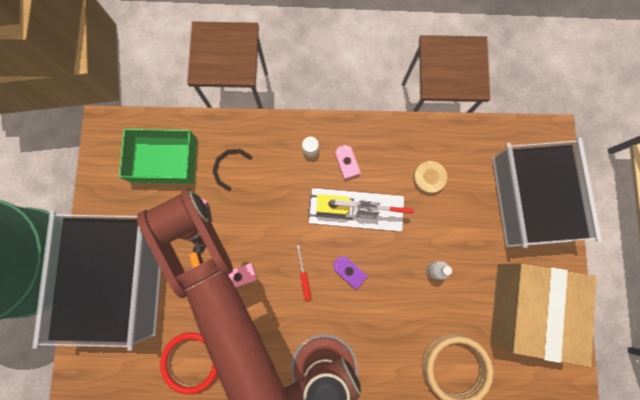

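Both views put the handle at about 1.1 rad. The stack is seated, the pad is on the lid and the arm is clear, so I'm handing in.

```bash
python3 - <<'E'
from h import *
print(manip.finish_job())
E
```

```text
the job is handed in; nothing more can be done
None
```

The kit is packed and handed in at about 24 s of the 67 s allowed. No verdict was reported.

**What I did:** I set the blue tray on the grey tray, then the yellow lid on the blue tray, both with cut corners towards the clamp. I then swept the red handle down to its end stop with the shut fingers and moved the arm clear.

**What the last checks showed:**
- **Tray and lid:** They went down to measured heights of 62.6 and 89.0 mm at the tool, against about 62.7 and 89 expected when seated. The outlines also matched at the seated heights in the wrist pictures.
- **Clamp:** After I let go, the red pixels in both the side and top views put the handle at about 1.1 rad. The pad rests on the lid's black disc. At the end stop the push force rose to about 18 N for 1 mm of travel. I could not measure the pad's force on the lid directly.
- **Bystanders:** None looks moved in the top view. The arm partly hid the stapler there, but no move came near it.

**What disagreed or failed:**
- One automatic outline fit of the seated tray, at about −97°, locked onto the wrong edges. I threw it out and used an overlay at the known −94° instead.
- The side and top views put the fixture origin about 5 mm apart along x. I used a value between them, which was close enough for the handle sweep.

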